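# Finger-tight and a quarter turn: air block fitting

## Robot

A 6-joint arm with a two-finger parallel gripper is mounted at the origin on the work surface. World frame = base frame: x ahead of the robot, y to its left, z up, the work surface at z = 0. Lengths are in m, angles in rad, forces in N, time in s.
With the tool pointing down it reaches from about 0.4 to 0.825 m from the base axis. Payload 7 kg.
Tool frame: the origin (TCP) lies on the centre line of the jaws, within the pads' length; the fingertips stand 22 mm ahead of it and the grasp point (between the pads) lies 3 mm ahead of it (arm.tcp_to_tips is the distance from the TCP to the fingertips, in m); z points along the fingers, y is the line along which they close (so a half turn about z gives the same grasp; the last joint's range is limited). The gripper opens to 88 mm and grips with 3 to 60 N. Pads are 19 mm wide; open, the fingers measure 130 mm over their backs; the gripper's body (78 mm by 193 mm) begins 47 mm behind the grasp point.
Start: joints at [-1.053, 0.359, 0.012, 0, -1.224, -0.288], TCP at [0.154, -0.657, 0.224] pointing down, gripper open.
Joint ranges: [-3.07, 3.07], [-1.43, 2.12], [-1.02, 1.25], [-3.03, 1.67], [-3.05, -0], [-3.03, 3.03]. Speed limits (rad/s): [2.39, 2.39, 3.01, 3.14, 3.14, 3.14].

## Interface

Orientations are given as [roll, pitch, yaw] about the fixed x, y, z axes, in that order (R = Rz(yaw) Ry(pitch) Rx(roll)).
In Python, from station import arm gives the robot as it stands.
- The arm moves only by the tool jog_arm, never from a script. Its argument "targets" is a list of rows, each an object of numbers: "dx", "dy", "dz": the shift along the tool's x, y, z in mm; "rx", "ry", "rz": the turn, a rotation vector about the tool's x, y, z in rad; "gripper": the closure, from 0 (fully open) to 1 (shut). In form: [{"dx": .., "dy": .., "dz": .., "rx": .., "ry": .., "rz": .., "gripper": ..}, ...]. A call has exactly 8 rows; each row is the pose to reach, as a shift and turn from the pose commanded when the call began, along the tool's axes at that moment; what a row does not reach only later rows make up. A row lasts 1/12 s, in which the tool goes at most 41.7 mm and 7.16 degrees, less where a joint would pass 70% of its speed; a pose out of reach is approached as far as the arm can. A call with a gripper value outside its range is refused whole. The fingers move at their own pace and stop on an object; "force" is the grip in N (left out, the last holds). Time passes only in rows, so rows that repeat a pose let the fingers close, or fill a call up. It gives the time, the measured TCP pose, the force, the opening and the grip force at its end, in the units of the state.
- arm.get_state(): the state, without advancing time (a new reading comes with each control period).
- arm.grab_frame(name): name is "scene" or "top" or "wrist"; returns a dict with "frame" (384x512x3 uint8, red, green, blue), "z_map" (384x512 float32, m along the optical axis (not along the pixel's ray), 0 where there is no reading), "fx", "fy", "cx", "cy" (pixels), "view" (4x4, takes a point from world to camera coordinates). Camera axes: x right, y down, z forward; pixel columns grow to the right and rows downward; lengths in m; the calibration is good to about 2 mm. A picture is of the moment at which its call begins.
- arm.job_done(): hands the job in; it is judged then, once.
The state is a dict: "t": time; "q": joint angles; "qd": joint speeds; "joint_efforts": joint torques, N m; "eef_pos": TCP position; "ee_rot": TCP orientation; "force": force on the tool from outside, world axes, zero at the start; "moment": the same for the moment, N m; "width": finger opening in m; "gripper_force": force on a finger pad.
Only numpy, scipy, OpenCV 4.12 (cv2) and the standard library are available. Lean on these libraries where they do the work, as an engineer would, in place of code of your own. Each camera call takes 0.05 s, during which the arm holds its last target. There are 200 camera calls.

## Task

On the aluminium air block, run the brass compression nut clockwise with the fingers until it is finger-tight and no further. Then take the larger of the two open-ended wrenches, turn the nut one extra quarter turn clockwise with it, and put that wrench back where it lay on its rest. Leave the smaller wrench alone.

Things in the scene. Friction and masses are not known exactly. Their poses are not given: they have to be found in the camera images.
- nut: Brass compression nut, axis upright, at one height. Oblong head 50 mm long (x), two flat sides 28 mm apart (y). Origin on its axis, 69 mm above the bench, mid-height of the flats, which reach 9 mm above and below it; above them the sides slope in 6 mm over 10 mm. A copper tube stub, 12 mm thick on a 20 mm boss 4 mm high, ends 35 mm above the origin. Below the head only a 27 mm round neck, down to the block.
- block: The fixed aluminium block that carries the nut over its centre: 130 (x) x 110 (y) x 40 mm, origin under its centre. Dark lines scribed along both diagonals (45 degrees) of its top cross under the nut: finger-tight, the nut's length lies along the one running away from the robot to its left (nut x at +45 degrees from block x); a quarter turn later along the other.
- run (a joint): How far the nut has been run on (rad, grows clockwise seen from above): starts between 0.3 and 0.8, is finger-tight at its stop at 1.4. Turns easily (0.06 N m) and stays where it is left; turned anticlockwise it comes loose again.
- extra (a joint): How far the nut has been turned past finger-tight (rad, grows clockwise): 0 at the start; it moves, stiffly (0.45 N m), only when the nut is turned on against the stop of run. A quarter turn is 1.57. Stays where it is left.
- wrench_grip (a point): Larger steel open-ended wrench, loose, 0.28 kg: middle of its handle (balance point) and of its 14 mm thickness. x along the handle to the jaw, z up. Handle 22 mm wide, from 99 mm behind to 55 mm ahead. Lies flat, jaw away from the robot, 100 mm beside the smaller one in either order, on two ridges of a black fixed rest, underside 30 mm above the bench; 78 mm free between the ridges, floor 6 mm high.
- wrench_jaw (a point): Centre of the larger wrench's jaw, 105 mm along x from wrench_grip, same axes. A straight slot along x, 36 mm wide, from 32 mm behind (floor) to 26 mm ahead (open mouth), open above and below; head 64 mm wide. It goes over the nut's flats from above, nut length along the slot, with 4 mm to spare each side and about 9 degrees of free play.
- small_grip (a point): Middle of the handle of the smaller wrench, to be left alone: handle 14 mm wide, 9 mm thick, jaw only 15 mm wide, lying on the same rest.
Things that resemble listed ones, but are neither listed nor needed, are in the scene too. Of the things shaped like the block, the aluminium one is meant.

How it is judged:
By the outcome, as a careful person would: the job done as asked, in the order asked, and still so for the second after the job is handed in, with the robot touching nothing.
It also fails if it takes over 70 s, if anything falls off the work surface, if the arm or the gripper's body presses on something with over 40 N, if the wrist force passes 120 N, or if a joint passes its speed limit or range.

## Working session

There is one attempt and no reset: what is moved stays moved. The work goes in short steps, Python scripts to look and compute and a tool call to move; the robot and the scene stay as the last step left them, time stands still between calls to the robot, and variables do not carry over. Pictures are saved under pics/ and viewed, at most 10 in all, crops included, and the job is handed in when it is done.

Besides the shell and the picture viewer there is one more tool, called after "Emit:" in YAML: its name, and indented under it one key for each argument. jog_arm: Moves the arm, as the interface text tells. Its arguments: {"type":"object","properties":{"targets":{"type":"array","items":{"type":"object","properties":{"dx":{"type":"number"},"dy":{"type":"number"},"dz":{"type":"number"},"rx":{"type":"number"},"ry":{"type":"number"},"rz":{"type":"number"},"gripper":{"type":"number"}}}},"force":{"type":"number"}},"required":["targets"]}

```bash
ls; mkdir -p pics; python3 - <<'E'
from station import arm
import cv2,numpy as np
for n in ("scene","top"):
    f=arm.grab_frame(n); np.savez(f"pics/{n}0.npz",**f); cv2.imwrite(f"pics/{n}0.png",cv2.cvtColor(f["frame"],cv2.COLOR_RGB2BGR))
    print(n,f["fx"],f["cx"],f["cy"],np.round(f["view"],3).tolist())
a=[cv2.imread(f"pics/{n}0.png") for n in("scene","top")]
cv2.imwrite("pics/both0.png",cv2.resize(np.vstack(a),(400,600)) if 0 else a[1])
print(arm.get_state())
E
```

```text
pics
scene 406.9132715464632 254.41524266689257 183.3109018370712 [[0.138, 0.99, 0.005, -0.013], [0.815, -0.111, -0.568, -0.489], [-0.562, 0.083, -0.823, 1.388], [0.0, 0.0, 0.0, 1.0]]
top 433.1701261997718 254.54117546746522 190.10041313820955 [[0.021, -1.0, -0.006, -0.082], [-0.993, -0.02, -0.116, 0.615], [0.116, 0.009, -0.993, 1.03], [0.0, 0.0, 0.0, 1.0]]
{'t': 0.1, 'q': array([-1.05288220e+00,  3.59324186e-01,  1.11624760e-02, -3.07670894e-04,
       -1.22408190e+00, -2.88075181e-01]), 'qd': array([-9.55983044e-04, -2.51723569e-03,  3.13019476e-03,  1.11483225e-03,
        3.45258539e-04, -7.31052060e-05]), 'joint_efforts': array([-2.94946905e-03, -5.84164381e+01,  2.93752849e+01,  7.01557472e+00,
        1.01719686e-02, -4.27323141e-05]), 'eef_pos': array([ 0.15364087, -0.65684035,  0.22291598]), 'ee_rot': array([ 3.14012283e+00, -1.33894528e-04, -2.91185837e+00]), 'force': array([ 0.10164464, -0.42253877,  0.0283968 ]), 'moment': array([-0.00899818, -0.07707188, -0.0556815 ]), 'gripper_force': 0.0, 'width': 0.08748335773256746}
```

View pics/top0.png

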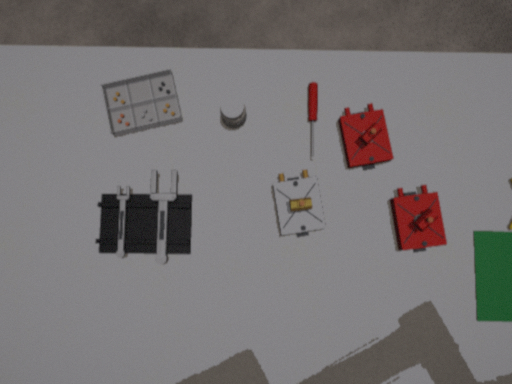

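View pics/scene0.png

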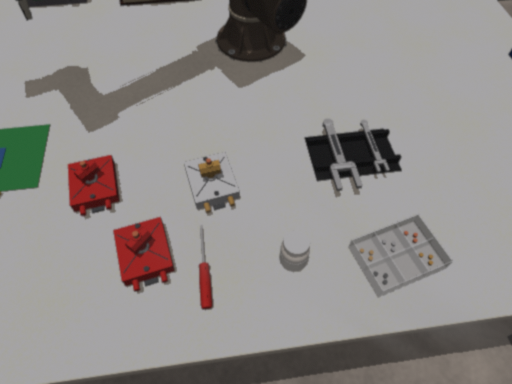

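The top view shows the aluminium block with the brass nut at (300,205) and two red look-alikes at (366,137) and (418,219). The larger wrench has its jaw at (164,185) and handle end at (162,258). The smaller wrench is at (122,222). Next I'll measure and confirm with a crop.

```bash
cat > h.py <<'E'
import numpy as np,cv2
def cloud(f):
    v,u=np.mgrid[0:384,0:512]; z=f["z_map"]
    p=np.stack([(u-f["cx"])/f["fx"]*z,(v-f["cy"])/f["fy"]*z,z],-1)
    T=np.linalg.inv(f["view"]); return p@T[:3,:3].T+T[:3,3]
def proj(f,P):
    c=np.asarray(P)@f["view"][:3,:3].T+f["view"][:3,3]
    return np.stack([c[...,0]/c[...,2]*f["fx"]+f["cx"],c[...,1]/c[...,2]*f["fy"]+f["cy"]],-1)
def box(f,P,lo,hi):
    return (f["z_map"]>0)&np.all((P>lo)&(P<hi),-1)
E
python3 - <<'E'
from h import *
for n in("top","scene"):
    f=dict(np.load(f"pics/{n}0.npz")); P=cloud(f)
    for nm,uv in dict(top=dict(block=(285,220),nut=(300,205),wr=(162,225),jaw=(156,190),sm=(122,225),bench=(240,240)),scene=dict(nut=(209,167),wr=(337,145),sm=(373,142),block=(215,190),bench=(270,180)))[n].items(): print(n,nm,P[uv[1],uv[0]].round(4))
    sat=cv2.cvtColor(f["frame"],cv2.COLOR_RGB2HSV)[...,1]
    c=P[205,300] if n=="top" else P[167,209]
    m=box(f,P,[c[0]-.1,c[1]-.09,.033],[c[0]+.1,c[1]+.09,.046])
    q=P[m]; r=cv2.minAreaRect((q[:,:2]*1000).astype(np.float32)); print("block",r,np.median(q[:,2]))
    m=box(f,P,[c[0]-.05,c[1]-.05,.055],[c[0]+.05,c[1]+.05,.11])
    q=P[m]; r=cv2.minAreaRect((q[:,:2]*1000).astype(np.float32)); print("nut",r,np.percentile(q[:,2],[5,50,95]),len(q))
    c=P[225,162] if n=="top" else P[145,337]
    m=box(f,P,[c[0]-.15,c[1]-.05,.036],[c[0]+.2,c[1]+.05,.06])
    q=P[m]; print("wrench",cv2.minAreaRect((q[:,:2]*1000).astype(np.float32)),np.median(q[:,2]),len(q))
f=dict(np.load("pics/top0.npz"));g=cv2.cvtColor(f["frame"],cv2.COLOR_RGB2BGR)
a=cv2.resize(g[160:270,95:200],None,fx=3.8,fy=3.8,interpolation=2);b=cv2.resize(g[160:270,250:350],None,fx=3.8,fy=3.8,interpolation=2)
cv2.imwrite("pics/crop1.png",np.hstack([a,b]))
E
```

```text
top block [ 0.5449 -0.1453  0.038 ]
top nut [ 0.5769 -0.1753  0.1017]
top wr [0.5266 0.1532 0.0411]
top jaw [0.6121 0.1724 0.0385]
top sm [0.5247 0.2519 0.0365]
top bench [ 0.4944 -0.0354 -0.0013]
block ((580.917236328125, -178.56900024414062), (130.04611206054688, 110.24525451660156), 10.156386375427246) 0.039787709281173034
nut ((580.8453979492188, -178.25372314453125), (28.125757217407227, 49.96920394897461), 8.09261417388916) [0.07529495 0.0864461  0.10209055] 271
wrench ((547.6405029296875, 153.59364318847656), (228.82464599609375, 64.80726623535156), 0.7567164897918701) 0.04346209296812675 1088
scene nut [ 0.5902 -0.179   0.0887]
scene wr [0.5324 0.1557 0.0483]
scene sm [0.5313 0.2545 0.0434]
scene block [ 0.6257 -0.1712  0.0412]
scene bench [ 0.5893 -0.0288  0.005 ]
block ((587.2841796875, -177.82754516601562), (141.4142303466797, 110.32263946533203), 10.117359161376953) 0.04134551207277315
nut ((584.502685546875, -178.51853942871094), (26.092220306396484, 49.918975830078125), 7.888638973236084) [0.06288525 0.08540325 0.10399644] 326
wrench ((549.0339965820312, 152.85008239746094), (230.13363647460938, 65.0726318359375), 0.6053558588027954) 0.04515519867101503 865
```

View pics/crop1.png

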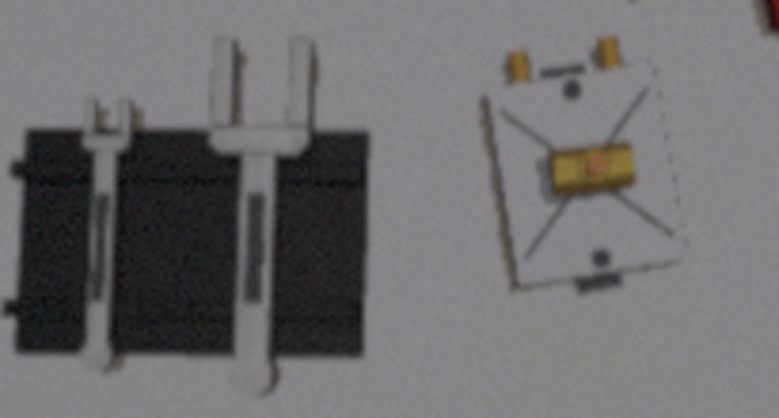

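The crop confirms the targets. The larger wrench has the wide 64 mm jaw at crop (262,110). The brass nut on the aluminium block is at crop (593,168), about 43° clockwise short of its diagonal, which fits the stated starting range. Measured heights and sizes match the text.

```bash
cat >> h.py <<'E'
from scipy.spatial.transform import Rotation as Ro
def rel(s,p,yawdeg):
    "tool-frame shift (mm) and turn (rad) from state s to a downward pose"
    R=Ro.from_euler("xyz",s["ee_rot"]); T=Ro.from_euler("xyz",[np.pi,0,np.radians(yawdeg)])
    print("d",R.inv().apply(np.array(p)-s["eef_pos"]).round(4)*1000,"r",(R.inv()*T).as_rotvec().round(4))
E
python3 - <<'E'
from h import *; from station import arm
rel(arm.get_state(),[.53,-.1785,.22],-82)
E
```

```text
d [-475.4  380.1    3.4] r [ 1.3000e-03  1.0000e-03 -1.4807e+00]
```

Emit:
jog_arm:
  targets:
    - {"dx": -33,"dy": 23,"rz": -0.09}
    - {"dx": -66,"dy": 46,"rz": -0.18}
    - {"dx": -99,"dy": 69,"rz": -0.27}
    - {"dx": -132,"dy": 92,"rz": -0.36}
    - {"dx": -165,"dy": 115,"rz": -0.45}
    - {"dx": -198,"dy": 138,"rz": -0.54}
    - {"dx": -231,"dy": 161,"rz": -0.63}
    - {"dx": -263,"dy": 184,"rz": -0.74}

```text
invalid input at $.targets[0]: expected keys dx, dy, dz, rx, ry, rz, gripper
```

```bash
python3 - <<'E'
from h import *; from station import arm
rel(arm.get_state(),[.582,-.1785,.22],-82)
E
```

```text
d [-526.   368.2    3.4] r [ 1.3000e-03  1.0000e-03 -1.4807e+00]
```

All keys are required.

Emit:
jog_arm:
  targets:
    - {"dx": -33,"dy": 23,"dz": 0,"rx": 0,"ry": 0,"rz": -0.09,"gripper": 0}
    - {"dx": -66,"dy": 46,"dz": 0,"rx": 0,"ry": 0,"rz": -0.18,"gripper": 0}
    - {"dx": -99,"dy": 69,"dz": 0,"rx": 0,"ry": 0,"rz": -0.27,"gripper": 0}
    - {"dx": -132,"dy": 92,"dz": 0,"rx": 0,"ry": 0,"rz": -0.36,"gripper": 0}
    - {"dx": -165,"dy": 115,"dz": 0,"rx": 0,"ry": 0,"rz": -0.45,"gripper": 0}
    - {"dx": -198,"dy": 138,"dz": 0,"rx": 0,"ry": 0,"rz": -0.54,"gripper": 0}
    - {"dx": -231,"dy": 161,"dz": 0,"rx": 0,"ry": 0,"rz": -0.63,"gripper": 0}
    - {"dx": -264,"dy": 184,"dz": 0,"rx": 0,"ry": 0,"rz": -0.74,"gripper": 0}

```text
t: 0.77
eef_pos: [0.3697, -0.4161, 0.2236]
ee_rot: [3.141, 0.0, -2.168]
force: [0.3, -0.3, 0.2]
width: 0.0881
gripper_force: 0.0
```

```bash
python3 - <<'E'
from h import *; from station import arm
rel(arm.get_state(),[.582,-.1785,.22],-82)
E
```

```text
d [-315.9  -42.     3.7] r [ 2.000e-04  2.000e-04 -7.366e-01]
```

Emit:
jog_arm:
  targets:
    - {"dx": -40,"dy": -5,"dz": 0,"rx": 0,"ry": 0,"rz": -0.1,"gripper": 0}
    - {"dx": -80,"dy": -10,"dz": 0,"rx": 0,"ry": 0,"rz": -0.2,"gripper": 0}
    - {"dx": -120,"dy": -15,"dz": 0,"rx": 0,"ry": 0,"rz": -0.3,"gripper": 0}
    - {"dx": -160,"dy": -21,"dz": 1,"rx": 0,"ry": 0,"rz": -0.4,"gripper": 0}
    - {"dx": -200,"dy": -26,"dz": 2,"rx": 0,"ry": 0,"rz": -0.5,"gripper": 0}
    - {"dx": -240,"dy": -32,"dz": 3,"rx": 0,"ry": 0,"rz": -0.6,"gripper": 0}
    - {"dx": -280,"dy": -37,"dz": 4,"rx": 0,"ry": 0,"rz": -0.68,"gripper": 0}
    - {"dx": -316,"dy": -42,"dz": 4,"rx": 0,"ry": 0,"rz": -0.737,"gripper": 0}

```text
t: 1.43
eef_pos: [0.5832, -0.1789, 0.2193]
ee_rot: [3.141, 0.0, -1.43]
force: [0.9, -1.3, -0.3]
width: 0.0874
gripper_force: 0.0
```

```bash
cat > look.py <<'E'
import sys
from h import *; from station import arm
n=sys.argv[1]; f=arm.grab_frame("wrist"); np.savez(f"pics/{n}.npz",**f); cv2.imwrite(f"pics/{n}.png",cv2.cvtColor(f["frame"],cv2.COLOR_RGB2BGR))
P=cloud(f); c=np.array([.582,-.1785,0])
def mar(lo,hi,t):
    q=P[box(f,P,lo,hi)]
    if len(q)>50: print(t,np.round(np.hstack(cv2.minAreaRect((q[:,:2]*1000).astype(np.float32))),1),np.percentile(q[:,2],[5,50,95]).round(4),len(q))
mar(c+[-.1,-.09,.034],c+[.1,.09,.046],"block"); mar(c+[-.04,-.04,.058],c+[.04,.04,.092],"nut"); mar(c+[-.04,-.04,.098],c+[.04,.04,.11],"stub")
E
python3 look.py w1; python3 - <<'E'
from h import *; from station import arm
rel(arm.get_state(),[.582,-.1785,.22],-82)
E
```

```text
block [ 581.4 -179.1  130.2  110.4   10.1] [0.0389 0.0402 0.0416] 8320
nut [ 581.4 -179.3   27.5   50.4    7.7] [0.077  0.087  0.0909] 1067
stub [ 581.8 -179.4   11.    12.2    7.8] [0.1009 0.1041 0.1052] 130
d [ 2.1  5.5 -1.1] r [-0.0008  0.0002  0.0069]
```

View pics/w1.png

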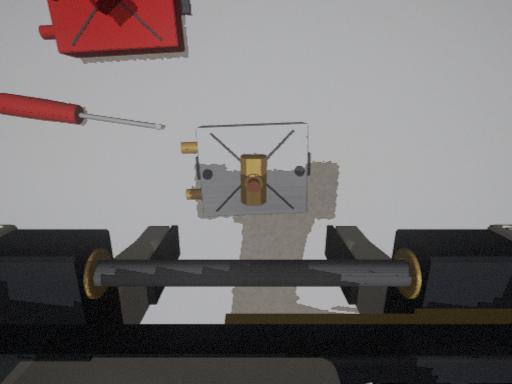

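The wrist view shows the nut at (253,180), between the fingers' lines, with the block around it. All measurements agree: nut at (0.5815,-0.179), flats angle 98°. I'll descend.

Emit:
jog_arm:
  targets:
    - {"dx": 0,"dy": 0,"dz": 30,"rx": 0,"ry": 0,"rz": 0,"gripper": 0}
    - {"dx": 0,"dy": 0,"dz": 60,"rx": 0,"ry": 0,"rz": 0,"gripper": 0}
    - {"dx": 0,"dy": 0,"dz": 80,"rx": 0,"ry": 0,"rz": 0,"gripper": 0}
    - {"dx": 0,"dy": 0,"dz": 90,"rx": 0,"ry": 0,"rz": 0,"gripper": 0}
    - {"dx": 0,"dy": 0,"dz": 90,"rx": 0,"ry": 0,"rz": 0,"gripper": 0}
    - {"dx": 0,"dy": 0,"dz": 90,"rx": 0,"ry": 0,"rz": 0,"gripper": 0}
    - {"dx": 0,"dy": 0,"dz": 90,"rx": 0,"ry": 0,"rz": 0,"gripper": 0}
    - {"dx": 0,"dy": 0,"dz": 90,"rx": 0,"ry": 0,"rz": 0,"gripper": 0}

```text
t: 2.15
eef_pos: [0.5832, -0.1813, 0.1315]
ee_rot: [-3.139, -0.001, -1.435]
force: [-0.5, 0.7, 0.8]
width: 0.0876
gripper_force: 0.0
```

```bash
python3 - <<'E'
from h import *; from station import arm
s=arm.get_state(); rel(s,[.5815,-.1792,.074],-82.2); print(s["force"],s["moment"])
E
```

```text
d [-2.4  1.5 57.5] r [-0.0027 -0.0006 -0.0001]
[-0.507076    0.67192657  0.77752537] [ 0.02993774  0.14363487 -0.02603725]
```

Emit:
jog_arm:
  force: 15
  targets:
    - {"dx": -1.5,"dy": 1.5,"dz": 20,"rx": 0,"ry": 0,"rz": 0,"gripper": 0}
    - {"dx": -2.5,"dy": 1.5,"dz": 40,"rx": 0,"ry": 0,"rz": 0,"gripper": 0}
    - {"dx": -2.5,"dy": 1.5,"dz": 57,"rx": 0,"ry": 0,"rz": 0,"gripper": 0}
    - {"dx": -2.5,"dy": 1.5,"dz": 57,"rx": 0,"ry": 0,"rz": 0,"gripper": 0.3}
    - {"dx": -2.5,"dy": 1.5,"dz": 57,"rx": 0,"ry": 0,"rz": 0,"gripper": 0.6}
    - {"dx": -2.5,"dy": 1.5,"dz": 57,"rx": 0,"ry": 0,"rz": 0,"gripper": 1}
    - {"dx": -2.5,"dy": 1.5,"dz": 57,"rx": 0,"ry": 0,"rz": 0,"gripper": 1}
    - {"dx": -2.5,"dy": 1.5,"dz": 57,"rx": 0,"ry": 0,"rz": 0,"gripper": 1}

```text
t: 2.82
eef_pos: [0.5813, -0.1789, 0.0742]
ee_rot: [-3.139, -0.0, -1.435]
force: [0.3, 0.5, 0.2]
width: 0.06
gripper_force: 0.0
```

```bash
python3 - <<'E'
from h import *; from station import arm
s=arm.get_state(); rel(s,[.5815,-.1792,.074],-125.2); print(s["force"],s["moment"],s["width"],s["gripper_force"])
E
```

```text
d [ 0.3 -0.2  0.2] r [-2.300e-03  4.000e-04  7.505e-01]
[0.26495407 0.51510482 0.21183385] [0.05547162 0.16820525 0.01097454] 0.05997174075809153 0.0
```

Emit:
jog_arm:
  targets:
    - {"dx": 0,"dy": 0,"dz": 0,"rx": 0,"ry": 0,"rz": 0,"gripper": 1}
    - {"dx": 0,"dy": 0,"dz": 0,"rx": 0,"ry": 0,"rz": 0,"gripper": 1}
    - {"dx": 0,"dy": 0,"dz": 0,"rx": 0,"ry": 0,"rz": 0,"gripper": 1}
    - {"dx": 0,"dy": 0,"dz": 0,"rx": 0,"ry": 0,"rz": 0,"gripper": 1}
    - {"dx": 0,"dy": 0,"dz": 0,"rx": 0,"ry": 0,"rz": 0,"gripper": 1}
    - {"dx": 0,"dy": 0,"dz": 0,"rx": 0,"ry": 0,"rz": 0,"gripper": 1}
    - {"dx": 0,"dy": 0,"dz": 0,"rx": 0,"ry": 0,"rz": 0,"gripper": 1}
    - {"dx": 0,"dy": 0,"dz": 0,"rx": 0,"ry": 0,"rz": 0,"gripper": 1}

```text
t: 3.48
eef_pos: [0.5814, -0.1787, 0.0731]
ee_rot: [-3.14, -0.0, -1.434]
force: [4.9, 1.0, -1.1]
width: 0.0275
gripper_force: 15.0
```

```bash
python3 - <<'E'
from h import *; from station import arm
s=arm.get_state(); rel(s,[.5815,-.1792,.074],-125.2); print(s["force"],s["moment"],s["width"],s["gripper_force"])
E
```

```text
d [ 0.5 -0.  -0.9] r [-1.800e-03  3.000e-04  7.507e-01]
[ 4.88178162  0.98777476 -1.07803618] [ 0.31356324 -1.5779682   0.03980808] 0.02748010552506958 14.990657893940806
```

Emit:
jog_arm:
  targets:
    - {"dx": 0,"dy": 0,"dz": 0,"rx": 0,"ry": 0,"rz": 0.1,"gripper": 1}
    - {"dx": 0,"dy": 0,"dz": 0,"rx": 0,"ry": 0,"rz": 0.2,"gripper": 1}
    - {"dx": 0,"dy": 0,"dz": 0,"rx": 0,"ry": 0,"rz": 0.3,"gripper": 1}
    - {"dx": 0,"dy": 0,"dz": 0,"rx": 0,"ry": 0,"rz": 0.4,"gripper": 1}
    - {"dx": 0,"dy": 0,"dz": 0,"rx": 0,"ry": 0,"rz": 0.5,"gripper": 1}
    - {"dx": 0,"dy": 0,"dz": 0,"rx": 0,"ry": 0,"rz": 0.58,"gripper": 1}
    - {"dx": 0,"dy": 0,"dz": 0,"rx": 0,"ry": 0,"rz": 0.64,"gripper": 1}
    - {"dx": 0,"dy": 0,"dz": 0,"rx": 0,"ry": 0,"rz": 0.66,"gripper": 1}

```text
t: 4.15
eef_pos: [0.5818, -0.1787, 0.0731]
ee_rot: [-3.139, 0.001, -2.098]
force: [5.4, 1.2, -1.8]
width: 0.0276
gripper_force: 15.0
```

```bash
cat > st.py <<'E'
from h import *; from station import arm
s=arm.get_state(); rel(s,[.5815,-.1792,.074],-125.2); print(s["force"].round(2),s["moment"].round(3),s["width"].round(4),s["gripper_force"],np.degrees(s["ee_rot"][2]).round(2), s["joint_efforts"].round(3),s["q"].round(3))
E
python3 st.py
```

```text
d [ 0.6 -0.  -0.9] r [-0.0021  0.0013  0.0871]Traceback (most recent call last):
  File "st.py", line 2, in <module>
    s=arm.get_state(); rel(s,[.5815,-.1792,.074],-125.2); print(s["force"].round(2),s["moment"].round(3),s["width"].round(4),s["gripper_force"],np.degrees(s["ee_rot"][2]).round(2), s["joint_efforts"].round(3),s["q"].round(3))
                                                                                                         ^^^^^^^^^^^^^^^^
AttributeError: 'float' object has no attribute 'round'
```

Emit:
jog_arm:
  targets:
    - {"dx": 0,"dy": 0,"dz": 0,"rx": 0,"ry": 0,"rz": 0.01,"gripper": 1}
    - {"dx": 0,"dy": 0,"dz": 0,"rx": 0,"ry": 0,"rz": 0.02,"gripper": 1}
    - {"dx": 0,"dy": 0,"dz": 0,"rx": 0,"ry": 0,"rz": 0.03,"gripper": 1}
    - {"dx": 0,"dy": 0,"dz": 0,"rx": 0,"ry": 0,"rz": 0.04,"gripper": 1}
    - {"dx": 0,"dy": 0,"dz": 0,"rx": 0,"ry": 0,"rz": 0.05,"gripper": 1}
    - {"dx": 0,"dy": 0,"dz": 0,"rx": 0,"ry": 0,"rz": 0.055,"gripper": 1}
    - {"dx": 0,"dy": 0,"dz": 0,"rx": 0,"ry": 0,"rz": 0.055,"gripper": 1}
    - {"dx": 0,"dy": 0,"dz": 0,"rx": 0,"ry": 0,"rz": 0.055,"gripper": 1}

```text
t: 4.82
eef_pos: [0.5818, -0.1787, 0.0731]
ee_rot: [-3.14, 0.001, -2.149]
force: [6.2, 0.8, -1.5]
width: 0.0275
gripper_force: 15.0
```

```bash
sed -i 's/s\["width"\].round(4)/s["width"]/' st.py; python3 st.py
```

```text
d [ 0.6 -0.1 -0.9] r [-0.0021  0.0013  0.0358]
[ 6.18  0.81 -1.52] [ 0.33  -2.06   0.054] 0.02747586798952247 14.992233258672059 -123.15 [ -1.392 -54.918  20.381   5.313  -2.136  -0.065] [ 0.023  0.384 -0.327  0.    -0.857 -0.601]
```

Emit:
jog_arm:
  targets:
    - {"dx": 0,"dy": 0,"dz": 0,"rx": 0,"ry": 0,"rz": 0.004,"gripper": 1}
    - {"dx": 0,"dy": 0,"dz": 0,"rx": 0,"ry": 0,"rz": 0.008,"gripper": 1}
    - {"dx": 0,"dy": 0,"dz": 0,"rx": 0,"ry": 0,"rz": 0.012,"gripper": 1}
    - {"dx": 0,"dy": 0,"dz": 0,"rx": 0,"ry": 0,"rz": 0.016,"gripper": 1}
    - {"dx": 0,"dy": 0,"dz": 0,"rx": 0,"ry": 0,"rz": 0.02,"gripper": 1}
    - {"dx": 0,"dy": 0,"dz": 0,"rx": 0,"ry": 0,"rz": 0.02,"gripper": 1}
    - {"dx": 0,"dy": 0,"dz": 0,"rx": 0,"ry": 0,"rz": 0.02,"gripper": 1}
    - {"dx": 0,"dy": 0,"dz": 0,"rx": 0,"ry": 0,"rz": 0.02,"gripper": 1}

```text
t: 5.48
eef_pos: [0.5818, -0.1787, 0.0731]
ee_rot: [-3.139, 0.001, -2.169]
force: [6.5, 0.7, -1.5]
width: 0.0275
gripper_force: 15.0
```

```bash
python3 st.py
```

```text
d [ 0.6 -0.1 -0.9] r [-0.0021  0.0014  0.0157]
[ 6.54  0.74 -1.48] [ 0.303 -2.068  0.005] 0.027508460402765278 14.993575410917401 -124.3 [-1.3940e+00 -5.4930e+01  2.0372e+01  5.3050e+00 -2.1480e+00 -5.3000e-02] [ 0.023  0.384 -0.327  0.    -0.857 -0.621]
```

Emit:
jog_arm:
  targets:
    - {"dx": 0,"dy": 0,"dz": 0,"rx": 0,"ry": 0,"rz": 0.003,"gripper": 1}
    - {"dx": 0,"dy": 0,"dz": 0,"rx": 0,"ry": 0,"rz": 0.006,"gripper": 1}
    - {"dx": 0,"dy": 0,"dz": 0,"rx": 0,"ry": 0,"rz": 0.009,"gripper": 1}
    - {"dx": 0,"dy": 0,"dz": 0,"rx": 0,"ry": 0,"rz": 0.012,"gripper": 1}
    - {"dx": 0,"dy": 0,"dz": 0,"rx": 0,"ry": 0,"rz": 0.015,"gripper": 1}
    - {"dx": 0,"dy": 0,"dz": 0,"rx": 0,"ry": 0,"rz": 0.015,"gripper": 1}
    - {"dx": 0,"dy": 0,"dz": 0,"rx": 0,"ry": 0,"rz": 0.015,"gripper": 1}
    - {"dx": 0,"dy": 0,"dz": 0,"rx": 0,"ry": 0,"rz": 0.015,"gripper": 1}

```text
t: 6.15
eef_pos: [0.5817, -0.1787, 0.0731]
ee_rot: [-3.14, 0.001, -2.184]
force: [6.7, 0.6, -1.5]
width: 0.0279
gripper_force: 15.0
```

```bash
python3 st.py
```

```text
d [ 0.5 -0.1 -0.9] r [-0.0021  0.0013  0.0007]
[ 6.72  0.57 -1.46] [ 0.288 -2.104  0.063] 0.027868814150446744 14.994152770377696 -125.16 [ -1.389 -54.938  20.364   5.3    -2.157  -0.055] [ 0.023  0.384 -0.327  0.    -0.857 -0.636]
```

Emit:
jog_arm:
  targets:
    - {"dx": 0,"dy": 0,"dz": 0,"rx": 0,"ry": 0,"rz": 0.003,"gripper": 1}
    - {"dx": 0,"dy": 0,"dz": 0,"rx": 0,"ry": 0,"rz": 0.006,"gripper": 1}
    - {"dx": 0,"dy": 0,"dz": 0,"rx": 0,"ry": 0,"rz": 0.009,"gripper": 1}
    - {"dx": 0,"dy": 0,"dz": 0,"rx": 0,"ry": 0,"rz": 0.012,"gripper": 1}
    - {"dx": 0,"dy": 0,"dz": 0,"rx": 0,"ry": 0,"rz": 0.015,"gripper": 1}
    - {"dx": 0,"dy": 0,"dz": 0,"rx": 0,"ry": 0,"rz": 0.015,"gripper": 1}
    - {"dx": 0,"dy": 0,"dz": 0,"rx": 0,"ry": 0,"rz": 0.015,"gripper": 1}
    - {"dx": 0,"dy": 0,"dz": 0,"rx": 0,"ry": 0,"rz": 0.015,"gripper": 1}

```text
t: 6.82
eef_pos: [0.5818, -0.1787, 0.0731]
ee_rot: [-3.139, 0.001, -2.199]
force: [6.0, -0.1, -1.3]
width: 0.0274
gripper_force: 15.1
```

```bash
python3 st.py
```

```text
d [ 0.6 -0.1 -0.9] r [-0.0021  0.0013 -0.0138]
[ 6.03 -0.14 -1.34] [ 0.298 -2.113  0.17 ] 0.02744345056636907 15.097358403727412 -125.99 [ -1.587 -54.974  20.397   5.192  -2.151  -0.246] [ 0.023  0.384 -0.327  0.    -0.857 -0.651]
```

Effort jumped to 0.25 N m at yaw −126°, as predicted, so the nut is at its stop. I'll release and lift.

Emit:
jog_arm:
  targets:
    - {"dx": 0,"dy": 0,"dz": 0,"rx": 0,"ry": 0,"rz": 0,"gripper": 0}
    - {"dx": 0,"dy": 0,"dz": 0,"rx": 0,"ry": 0,"rz": 0,"gripper": 0}
    - {"dx": 0,"dy": 0,"dz": 0,"rx": 0,"ry": 0,"rz": 0,"gripper": 0}
    - {"dx": 0,"dy": 0,"dz": 0,"rx": 0,"ry": 0,"rz": 0,"gripper": 0}
    - {"dx": 0,"dy": 0,"dz": -20,"rx": 0,"ry": 0,"rz": 0,"gripper": 0}
    - {"dx": 0,"dy": 0,"dz": -60,"rx": 0,"ry": 0,"rz": 0,"gripper": 0}
    - {"dx": 0,"dy": 0,"dz": -100,"rx": 0,"ry": 0,"rz": 0,"gripper": 0}
    - {"dx": 0,"dy": 0,"dz": -140,"rx": 0,"ry": 0,"rz": 0,"gripper": 0}

```text
t: 7.48
eef_pos: [0.5793, -0.1789, 0.214]
ee_rot: [3.14, -0.001, -2.2]
force: [1.4, -0.1, 0.6]
width: 0.0753
gripper_force: 0.0
```

```bash
python3 look.py w2; python3 - <<'E'
from h import *; from station import arm
rel(arm.get_state(),[.4826,.153,.2],-179.3)
E
```

```text
block [ 582.  -178.8  130.2  110.    10.3] [0.0389 0.0402 0.0416] 8499
nut [ 581.8 -179.1   50.5   27.6   54.5] [0.075  0.087  0.0907] 1110
stub [ 581.5 -179.4   11.4   11.4   12.5] [0.1004 0.1041 0.1052] 132
d [-210.4  277.4   21.6] r [-0.0078  0.0078  0.9308]
```

The nut is at 54.5°, against 55.2° for the diagonal, so it is finger-tight. Next I'll go above the wrench grip, at about (0.532, 0.153).

Emit:
jog_arm:
  targets:
    - {"dx": -28,"dy": 28,"dz": 2,"rx": 0,"ry": 0,"rz": 0.11,"gripper": 0}
    - {"dx": -56,"dy": 56,"dz": 4,"rx": 0,"ry": 0,"rz": 0.22,"gripper": 0}
    - {"dx": -84,"dy": 84,"dz": 6,"rx": 0,"ry": 0,"rz": 0.33,"gripper": 0}
    - {"dx": -112,"dy": 111,"dz": 8,"rx": 0,"ry": 0,"rz": 0.44,"gripper": 0}
    - {"dx": -140,"dy": 138,"dz": 10,"rx": 0,"ry": 0,"rz": 0.55,"gripper": 0}
    - {"dx": -168,"dy": 166,"dz": 12,"rx": 0,"ry": 0,"rz": 0.66,"gripper": 0}
    - {"dx": -196,"dy": 194,"dz": 14,"rx": 0,"ry": 0,"rz": 0.77,"gripper": 0}
    - {"dx": -220,"dy": 218,"dz": 16,"rx": 0,"ry": 0,"rz": 0.88,"gripper": 0}

```text
t: 8.2
eef_pos: [0.5324, 0.1292, 0.1967]
ee_rot: [-3.142, -0.0, -3.085]
force: [0.8, 0.9, -0.3]
width: 0.0877
gripper_force: 0.0
```

```bash
python3 - <<'E'
from h import *; from station import arm
f=arm.grab_frame("wrist"); np.savez("pics/w3.npz",**f); cv2.imwrite("pics/w3.png",cv2.cvtColor(f["frame"],cv2.COLOR_RGB2BGR))
P=cloud(f)
q=P[box(f,P,[.4,.10,.038],[.7,.205,.05])]; print(cv2.minAreaRect((q[:,:2]*1000).astype(np.float32)),np.median(q[:,2]),len(q),q.min(0),q.max(0))
h=P[box(f,P,[.48,.12,.038],[.575,.18,.05])]; print("handle",np.polyfit(h[:,0],h[:,1],1),h.mean(0),h.max(0)-h.min(0))
for a,b in((.60,.61),(.62,.63),(.64,.65)):
    g=q[(q[:,0]>a)&(q[:,0]<b)]; print(a,np.round([g[:,1].min(),g[g[:,1]<.153][:,1].max(),g[g[:,1]>.153][:,1].min(),g[:,1].max()],4) if len(g) else 0)
rel(arm.get_state(),[.532,.1535,.2],-179.3)
E
```

```text
((534.681884765625, 152.97515869140625), (201.2123565673828, 64.04818725585938), 0.8892874717712402) 0.04410486239959477 4129 [0.43402848 0.12219958 0.03800008] [0.63575256 0.18637576 0.04715706]
handle [0.00920946 0.14840951] [0.52535767 0.15324777 0.04419272] [0.0949384  0.02275134 0.00867226]
0.6 [0.1222 0.153  0.153  0.1861]
0.62 [0.1231 0.1356 0.1723 0.1864]
0.64 0
d [-0.6 20.1 -3.7] r [ 0.0011 -0.      0.0327]
```

View pics/w3.png

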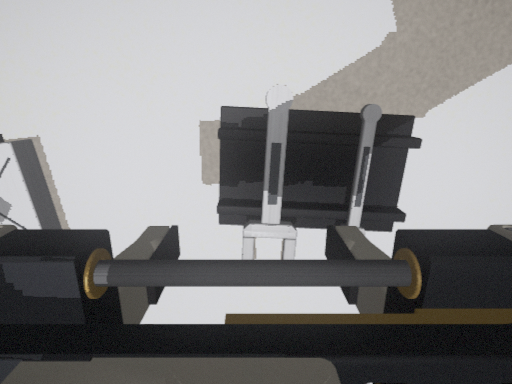

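The wrist view shows the larger wrench at (275,170), handle between the two ridges, and the smaller one at (365,170), well clear. I'll shift by the correction and descend.

Emit:
jog_arm:
  targets:
    - {"dx": 0,"dy": 10,"dz": 0,"rx": 0,"ry": 0,"rz": 0.03,"gripper": 0}
    - {"dx": -0.5,"dy": 20,"dz": 20,"rx": 0,"ry": 0,"rz": 0.03,"gripper": 0}
    - {"dx": -0.5,"dy": 20,"dz": 45,"rx": 0,"ry": 0,"rz": 0.03,"gripper": 0}
    - {"dx": -0.5,"dy": 20,"dz": 70,"rx": 0,"ry": 0,"rz": 0.03,"gripper": 0}
    - {"dx": -0.5,"dy": 20,"dz": 90,"rx": 0,"ry": 0,"rz": 0.03,"gripper": 0}
    - {"dx": -0.5,"dy": 20,"dz": 95,"rx": 0,"ry": 0,"rz": 0.03,"gripper": 0.1}
    - {"dx": -0.5,"dy": 20,"dz": 95,"rx": 0,"ry": 0,"rz": 0.03,"gripper": 0.15}
    - {"dx": -0.5,"dy": 20,"dz": 95,"rx": 0,"ry": 0,"rz": 0.03,"gripper": 0.2}

```text
t: 8.92
eef_pos: [0.5331, 0.1473, 0.1024]
ee_rot: [-3.141, 0.0, -3.11]
force: [0.1, -0.2, 1.0]
width: 0.0736
gripper_force: 0.0
```

```bash
python3 - <<'E'
from h import *; from station import arm
rel(arm.get_state(),[.5325,.1534,.040],-179.4)
E
```

```text
d [ 0.5  6.2 62.4] r [-0.0004  0.0002  0.0216]
```

Emit:
jog_arm:
  force: 50
  targets:
    - {"dx": 0.5,"dy": 6,"dz": 20,"rx": 0,"ry": 0,"rz": 0.022,"gripper": 0.2}
    - {"dx": 0.5,"dy": 6,"dz": 40,"rx": 0,"ry": 0,"rz": 0.022,"gripper": 0.2}
    - {"dx": 0.5,"dy": 6,"dz": 55,"rx": 0,"ry": 0,"rz": 0.022,"gripper": 0.2}
    - {"dx": 0.5,"dy": 6,"dz": 62,"rx": 0,"ry": 0,"rz": 0.022,"gripper": 0.2}
    - {"dx": 0.5,"dy": 6,"dz": 62,"rx": 0,"ry": 0,"rz": 0.022,"gripper": 0.2}
    - {"dx": 0.5,"dy": 6,"dz": 62,"rx": 0,"ry": 0,"rz": 0.022,"gripper": 0.3}
    - {"dx": 0.5,"dy": 6,"dz": 62,"rx": 0,"ry": 0,"rz": 0.022,"gripper": 0.4}
    - {"dx": 0.5,"dy": 6,"dz": 62,"rx": 0,"ry": 0,"rz": 0.022,"gripper": 0.5}

```text
t: 9.58
eef_pos: [0.5329, 0.1538, 0.0411]
ee_rot: [3.14, 0.002, -3.132]
force: [-0.2, -0.4, 0.2]
width: 0.0554
gripper_force: 0.0
```

```bash
python3 - <<'E'
from h import *; from station import arm
rel(arm.get_state(),[.5325,.1534,.040],-179.4)
E
```

```text
d [ 0.4 -0.4  1.1] r [ 0.0012  0.0019 -0.0005]
```

Emit:
jog_arm:
  force: 50
  targets:
    - {"dx": 0,"dy": -0.4,"dz": 1,"rx": 0,"ry": 0,"rz": 0,"gripper": 1}
    - {"dx": 0,"dy": -0.4,"dz": 1,"rx": 0,"ry": 0,"rz": 0,"gripper": 1}
    - {"dx": 0,"dy": -0.4,"dz": 1,"rx": 0,"ry": 0,"rz": 0,"gripper": 1}
    - {"dx": 0,"dy": -0.4,"dz": 1,"rx": 0,"ry": 0,"rz": 0,"gripper": 1}
    - {"dx": 0,"dy": -0.4,"dz": 1,"rx": 0,"ry": 0,"rz": 0,"gripper": 1}
    - {"dx": 0,"dy": -0.4,"dz": 1,"rx": 0,"ry": 0,"rz": 0,"gripper": 1}
    - {"dx": 0,"dy": -0.4,"dz": 1,"rx": 0,"ry": 0,"rz": 0,"gripper": 1}
    - {"dx": 0,"dy": -0.4,"dz": 1,"rx": 0,"ry": 0,"rz": 0,"gripper": 1}

```text
t: 10.25
eef_pos: [0.5322, 0.153, 0.0388]
ee_rot: [3.141, 0.0, -3.132]
force: [-1.0, 0.0, 1.5]
width: 0.02
gripper_force: 50.0
```

```bash
python3 st.py
```

```text
d [ -46.1 -332.7  -35.2] r [ 1.000e-04  1.000e-04 -9.466e-01]
[-0.98  0.04  1.51] [0.2   0.234 0.003] 0.02002813841730166 50.00028133392334 -179.44 [-4.0800e-01 -4.8696e+01  2.0498e+01  4.9790e+00 -5.8000e-02  1.0000e-03] [ 0.634  0.353 -0.481 -0.    -0.736 -2.195]
```

Gripped. Lift.

Emit:
jog_arm:
  targets:
    - {"dx": 0,"dy": 0,"dz": -10,"rx": 0,"ry": 0,"rz": 0,"gripper": 1}
    - {"dx": 0,"dy": 0,"dz": -30,"rx": 0,"ry": 0,"rz": 0,"gripper": 1}
    - {"dx": 0,"dy": 0,"dz": -55,"rx": 0,"ry": 0,"rz": 0,"gripper": 1}
    - {"dx": 0,"dy": 0,"dz": -80,"rx": 0,"ry": 0,"rz": 0,"gripper": 1}
    - {"dx": 0,"dy": 0,"dz": -105,"rx": 0,"ry": 0,"rz": 0,"gripper": 1}
    - {"dx": 0,"dy": 0,"dz": -120,"rx": 0,"ry": 0,"rz": 0,"gripper": 1}
    - {"dx": 0,"dy": 0,"dz": -125,"rx": 0,"ry": 0,"rz": 0,"gripper": 1}
    - {"dx": 0,"dy": 0,"dz": -125,"rx": 0,"ry": 0,"rz": 0,"gripper": 1}

```text
t: 10.92
eef_pos: [0.5324, 0.1532, 0.1651]
ee_rot: [3.14, 0.002, -3.132]
force: [0.6, 0.7, -3.4]
width: 0.02
gripper_force: 50.0
```

```bash
cat > wr.py <<'E'
import sys
from h import *; from station import arm
n=sys.argv[1]; s=arm.get_state(); p=s["eef_pos"]; yaw=s["ee_rot"][2]; ux=-np.array([np.cos(yaw),np.sin(yaw)]); uy=np.array([-ux[1],ux[0]])
print("tcp",p.round(4),np.degrees(s["ee_rot"]).round(2),s["force"].round(1),s["moment"].round(2),s["width"])
for cam in ("wrist","top"):
    f=arm.grab_frame(cam); np.savez(f"pics/{n}{cam}.npz",**f); cv2.imwrite(f"pics/{n}{cam}.png",cv2.cvtColor(f["frame"],cv2.COLOR_RGB2BGR))
    P=cloud(f); d=P[...,:2]-p[:2]; a=d@ux; b=d@uy; z=P[...,2]
    m=(f["z_map"]>0)&(abs(z-p[2]-.004)<.02)&(abs(b)<.045)
    t=m&(a<-.03)&(a>-.13); h=m&(a>.06)&(a<.14)
    for k,mm in (("tail",t),("head",h)):
        if mm.sum()>20: print(cam,k,mm.sum(),"a",a[mm].min().round(4),a[mm].max().round(4),"b",b[mm].min().round(4),b[mm].max().round(4),"mid z-tcp",(np.median(z[mm])-p[2]).round(4),"line",np.polyfit(a[mm],b[mm],1).round(4),"zslope",np.polyfit(a[mm],z[mm],1)[0].round(3))
    for lo in (.085,.10,.115):
        g=b[m&(a>lo)&(a<lo+.012)]
        if (g<0).sum()>2 and (g>0).sum()>2: print(cam,"slot",lo,g.min().round(4),g[g<0].max().round(4),g[g>0].min().round(4),g.max().round(4))
E
python3 wr.py l1; python3 - <<'E'
from h import *; from station import arm
s=arm.get_state()
for yaw in(-125,): rel(s,[.5815-.105*np.cos(np.radians(55)),-.179-.105*np.sin(np.radians(55)),.165],yaw)
E
```

```text
tcp [0.5324 0.1532 0.1651] [ 1.7992e+02  1.0000e-01 -1.7945e+02] [ 0.6  0.7 -3.4] [-0.02  0.05 -0.02] 0.01995050057547668
wrist tail 5654 a -0.0987 -0.03 b -0.0137 0.0139 mid z-tcp 0.0053 line [-0.0007 -0.0001] zslope -0.003
top tail 338 a -0.0992 -0.0421 b -0.0139 0.014 mid z-tcp 0.0033 line [-0.0102 -0.0018] zslope -0.006
top head 553 a 0.0601 0.1288 b -0.0327 0.0326 mid z-tcp 0.0025 line [ 0.0027 -0.0009] zslope -0.021
top slot 0.085 -0.0322 -0.0194 0.0177 0.0303
top slot 0.1 -0.0324 -0.0189 0.0175 0.0315
top slot 0.115 -0.0321 -0.018 0.0178 0.0318
d [  13.9 -417.5   -2.1] r [ 4.000e-04 -1.700e-03 -9.505e-01]
```

The wrench hangs level and centred in the grip, with its jaw 105 mm ahead. I'll carry it over the nut.

Emit:
jog_arm:
  targets:
    - {"dx": 1,"dy": -25,"dz": 0,"rx": 0,"ry": 0,"rz": -0.06,"gripper": 1}
    - {"dx": 2,"dy": -55,"dz": 0,"rx": 0,"ry": 0,"rz": -0.12,"gripper": 1}
    - {"dx": 3,"dy": -85,"dz": 0,"rx": 0,"ry": 0,"rz": -0.2,"gripper": 1}
    - {"dx": 4,"dy": -115,"dz": 0,"rx": 0,"ry": 0,"rz": -0.28,"gripper": 1}
    - {"dx": 5,"dy": -145,"dz": 0,"rx": 0,"ry": 0,"rz": -0.36,"gripper": 1}
    - {"dx": 6,"dy": -175,"dz": 0,"rx": 0,"ry": 0,"rz": -0.44,"gripper": 1}
    - {"dx": 7,"dy": -205,"dz": 0,"rx": 0,"ry": 0,"rz": -0.52,"gripper": 1}
    - {"dx": 8,"dy": -235,"dz": 0,"rx": 0,"ry": 0,"rz": -0.6,"gripper": 1}

```text
t: 11.68
eef_pos: [0.525, -0.0836, 0.162]
ee_rot: [3.14, -0.003, -2.528]
force: [-0.2, -0.6, -3.4]
width: 0.0201
gripper_force: 50.0
```

```bash
cat > go.py <<'E'
import sys
from h import *; from station import arm
# wrench dir angle, tcp z -> relative move
w,z=float(sys.argv[1]),float(sys.argv[2]); s=arm.get_state(); r=np.radians(w)
nx,ny=.5815,-.179
rel(s,[nx-.105*np.cos(r),ny-.105*np.sin(r),z],w-180); print(s["force"].round(1),s["moment"].round(2),s["width"],np.degrees(s["ee_rot"]).round(2),s["eef_pos"].round(4))
E
python3 go.py 55 .165
```

```text
d [ 107.5 -146.1   -3. ] r [ 0.0021 -0.0025 -0.3462]
[-0.2 -0.6 -3.4] [ 0.01 -0.05  0.01] 0.020062135282988447 [ 1.7991e+02 -1.6000e-01 -1.4484e+02] [ 0.525  -0.0836  0.162 ]
```

Emit:
jog_arm:
  targets:
    - {"dx": 18,"dy": -24,"dz": 0,"rx": 0,"ry": 0,"rz": -0.06,"gripper": 1}
    - {"dx": 36,"dy": -49,"dz": -1,"rx": 0,"ry": 0,"rz": -0.13,"gripper": 1}
    - {"dx": 54,"dy": -73,"dz": -2,"rx": 0,"ry": 0,"rz": -0.2,"gripper": 1}
    - {"dx": 72,"dy": -98,"dz": -3,"rx": 0,"ry": 0,"rz": -0.26,"gripper": 1}
    - {"dx": 90,"dy": -122,"dz": -3,"rx": 0,"ry": 0,"rz": -0.31,"gripper": 1}
    - {"dx": 102,"dy": -139,"dz": -3,"rx": 0,"ry": 0,"rz": -0.34,"gripper": 1}
    - {"dx": 107,"dy": -146,"dz": -3,"rx": 0,"ry": 0,"rz": -0.346,"gripper": 1}
    - {"dx": 107,"dy": -146,"dz": -3,"rx": 0,"ry": 0,"rz": -0.346,"gripper": 1}

```text
t: 12.35
eef_pos: [0.5211, -0.2645, 0.1647]
ee_rot: [3.138, -0.002, -2.189]
force: [-0.3, 0.4, -3.0]
width: 0.0199
gripper_force: 50.0
```

```bash
python3 go.py 55 .130; python3 wr.py l2; python3 go.py 55 .130
```

```text
d [ 0.2 -0.5 34.7] r [ 0.0032 -0.0015 -0.0069]
[-0.3  0.4 -3. ] [ 0.05  0.01 -0.05] 0.019913235057294382 [ 1.7981e+02 -9.0000e-02 -1.2539e+02] [ 0.5211 -0.2645  0.1647]
tcp [ 0.5211 -0.2645  0.1647] [ 1.7981e+02 -9.0000e-02 -1.2539e+02] [-0.3  0.4 -3. ] [ 0.05  0.01 -0.05] 0.019913235057294382
wrist tail 5658 a -0.0991 -0.03 b -0.0136 0.0139 mid z-tcp 0.0056 line [-0.      0.0001] zslope -0.004
top tail 38 a -0.0965 -0.0732 b 0.0056 0.0154 mid z-tcp 0.0049 line [0.244  0.0325] zslope -0.213
d [ 2.  -1.2 35.3] r [ 0.0024 -0.0007 -0.0058]
[ 1.1 -0.3 -3.1] [0.06 0.06 0.  ] 0.019842261524485646 [ 1.7986e+02 -4.0000e-02 -1.2534e+02] [ 0.5215 -0.2628  0.1653]
```

View pics/l2top.png

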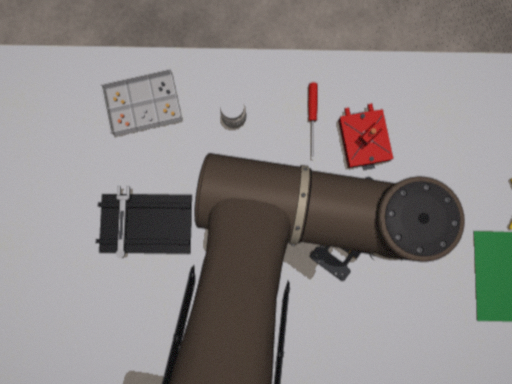

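The arm blocks the top view of the nut, so I'll come down to just above the stub and check from the scene camera.

Emit:
jog_arm:
  targets:
    - {"dx": 0,"dy": 0,"dz": 10,"rx": 0,"ry": 0,"rz": -0.006,"gripper": 1}
    - {"dx": 0.5,"dy": -0.7,"dz": 20,"rx": 0,"ry": 0,"rz": -0.006,"gripper": 1}
    - {"dx": 0.5,"dy": -0.7,"dz": 30,"rx": 0,"ry": 0,"rz": -0.006,"gripper": 1}
    - {"dx": 0.5,"dy": -0.7,"dz": 35,"rx": 0,"ry": 0,"rz": -0.006,"gripper": 1}
    - {"dx": 0.5,"dy": -0.7,"dz": 35,"rx": 0,"ry": 0,"rz": -0.006,"gripper": 1}
    - {"dx": 0.5,"dy": -0.7,"dz": 35,"rx": 0,"ry": 0,"rz": -0.006,"gripper": 1}
    - {"dx": 0.5,"dy": -0.7,"dz": 35,"rx": 0,"ry": 0,"rz": -0.006,"gripper": 1}
    - {"dx": 0.5,"dy": -0.7,"dz": 35,"rx": 0,"ry": 0,"rz": -0.006,"gripper": 1}

```text
t: 13.12
eef_pos: [0.523, -0.264, 0.1323]
ee_rot: [-3.141, 0.0, -2.18]
force: [-1.1, -0.1, -3.2]
width: 0.0201
gripper_force: 50.0
```

```bash
python3 go.py 55 .072; python3 - <<'E'
from h import *; from station import arm
f=arm.grab_frame("scene"); np.savez("pics/s3.npz",**f)
g=cv2.cvtColor(f["frame"],cv2.COLOR_RGB2BGR); cv2.imwrite("pics/s3.png",cv2.resize(g[110:230,130:290],None,fx=4.5,fy=4.5,interpolation=2))
P=cloud(f); s=arm.get_state(); w=s["ee_rot"][2]; ux=-np.array([np.cos(w),np.sin(w)]);uy=np.array([-ux[1],ux[0]])
d=P[...,:2]-s["eef_pos"][:2]; a=d@ux;b=d@uy;m=abs(P[...,2]-s["eef_pos"][2]-.003)<.012
for lo in (.07,.085,.1,.115): 
    q=b[m&(a>lo)&(a<lo+.012)&(abs(b)<.05)]; print(lo,len(q),q.min(),q[q<0].max() if (q<0).any() else 0,q[q>0].min() if (q>0).any() else 0,q.max())
h=m&(a>.06)&(a<.15)&(abs(b)<.05); print("a max",a[h].max())
E
```

```text
d [ 1.9  0.9 60.3] r [-0.0009  0.0003  0.002 ]
[-1.1 -0.1 -3.2] [-0.01  0.03 -0.01] 0.020095826964699092 [-1.7995e+02  2.0000e-02 -1.2488e+02] [ 0.523  -0.264   0.1323]
0.07 120 -0.03268515192829368 -3.747920271710877e-06 0.00026865970330304566 0.03234428245147052
0.085 74 -0.03310049868531343 -0.017397714688997312 0.016006671774990287 0.03320428076991979
0.1 77 -0.03322011958048056 -0.018651679634035308 0.016826501223956684 0.03336959115306703
0.115 81 -0.03263776184960871 -0.018926297850957494 0.017123528670544085 0.030814990586053463
a max 0.13204251212623522
```

View pics/s3.png

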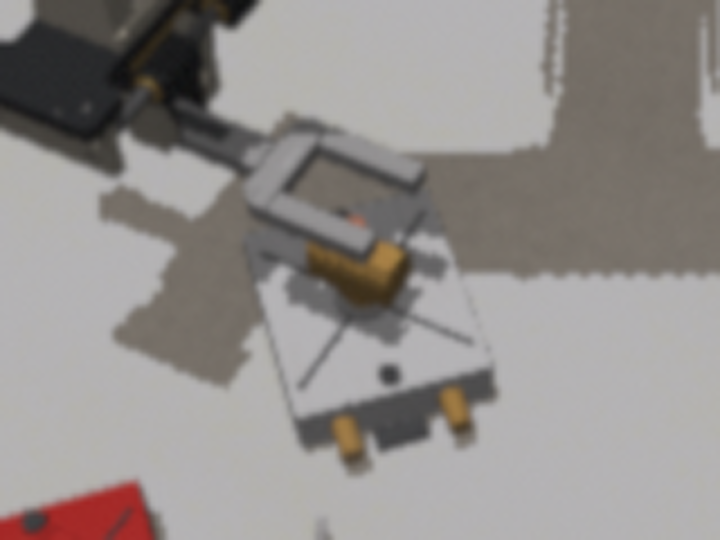

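The crop shows the jaw (330,180) above the nut (360,260). The offset is parallax from the height. The computed error is 1–2 mm against 4 mm play, so I'll lower it.

Emit:
jog_arm:
  targets:
    - {"dx": 1,"dy": 0.5,"dz": 5,"rx": 0,"ry": 0,"rz": 0.002,"gripper": 1}
    - {"dx": 1.5,"dy": 0.7,"dz": 12,"rx": 0,"ry": 0,"rz": 0.002,"gripper": 1}
    - {"dx": 1.5,"dy": 0.7,"dz": 20,"rx": 0,"ry": 0,"rz": 0.002,"gripper": 1}
    - {"dx": 1.5,"dy": 0.7,"dz": 27,"rx": 0,"ry": 0,"rz": 0.002,"gripper": 1}
    - {"dx": 1.5,"dy": 0.7,"dz": 30,"rx": 0,"ry": 0,"rz": 0.002,"gripper": 1}
    - {"dx": 1.5,"dy": 0.7,"dz": 30,"rx": 0,"ry": 0,"rz": 0.002,"gripper": 1}
    - {"dx": 1.5,"dy": 0.7,"dz": 30,"rx": 0,"ry": 0,"rz": 0.002,"gripper": 1}
    - {"dx": 1.5,"dy": 0.7,"dz": 30,"rx": 0,"ry": 0,"rz": 0.002,"gripper": 1}

```text
t: 13.83
eef_pos: [0.5214, -0.2648, 0.1019]
ee_rot: [-3.141, 0.0, -2.182]
force: [-0.1, 0.7, -3.9]
width: 0.0196
gripper_force: 50.0
```

```bash
python3 go.py 55 .072
```

```text
d [ 0.2  0.  29.9] r [-0.0003  0.     -0.    ]
[-0.1  0.7 -3.9] [ 0.1   0.06 -0.04] 0.019604396184769703 [-179.98    0.   -125.  ] [ 0.5214 -0.2648  0.1019]
```

Emit:
jog_arm:
  targets:
    - {"dx": 0,"dy": 0,"dz": 5,"rx": 0,"ry": 0,"rz": 0,"gripper": 1}
    - {"dx": 0,"dy": 0,"dz": 10,"rx": 0,"ry": 0,"rz": 0,"gripper": 1}
    - {"dx": 0,"dy": 0,"dz": 15,"rx": 0,"ry": 0,"rz": 0,"gripper": 1}
    - {"dx": 0,"dy": 0,"dz": 20,"rx": 0,"ry": 0,"rz": 0,"gripper": 1}
    - {"dx": 0,"dy": 0,"dz": 25,"rx": 0,"ry": 0,"rz": 0,"gripper": 1}
    - {"dx": 0,"dy": 0,"dz": 30,"rx": 0,"ry": 0,"rz": 0,"gripper": 1}
    - {"dx": 0,"dy": 0,"dz": 30,"rx": 0,"ry": 0,"rz": 0,"gripper": 1}
    - {"dx": 0,"dy": 0,"dz": 30,"rx": 0,"ry": 0,"rz": 0,"gripper": 1}

```text
t: 14.5
eef_pos: [0.5209, -0.2647, 0.0713]
ee_rot: [3.141, -0.0, -2.182]
force: [-0.8, 0.1, -2.8]
width: 0.02
gripper_force: 50.0
```

```bash
python3 go.py 55 .072; python3 - <<'E'
from h import *
# rows for arc: relative positions for wrench angle steps in the tool frame at 55deg
w0=np.radians(55); yaw=w0-np.pi
tx=np.array([np.cos(yaw),np.sin(yaw)]);ty=np.array([np.sin(yaw),-np.cos(yaw)])
p=lambda w:-.105*np.array([np.cos(w),np.sin(w)])
for k in range(8,106,4):
    d=p(w0-np.radians(k))-p(w0); print(k,(d@tx*1000).round(1),(d@ty*1000).round(1),np.radians(k).round(3))
E
```

```text
d [ 0.  -0.4 -0.7] r [ 0.0008 -0.0004 -0.0001]
[-0.8  0.1 -2.8] [0.06 0.06 0.05] 0.01995977724194079 [ 1.7996e+02 -2.0000e-02 -1.2501e+02] [ 0.5209 -0.2647  0.0713]
8 -1.0 14.6 0.14
12 -2.3 21.8 0.209
16 -4.1 28.9 0.279
20 -6.3 35.9 0.349
24 -9.1 42.7 0.419
28 -12.3 49.3 0.489
32 -16.0 55.6 0.559
36 -20.1 61.7 0.628
40 -24.6 67.5 0.698
44 -29.5 72.9 0.768
48 -34.7 78.0 0.838
52 -40.4 82.7 0.908
56 -46.3 87.0 0.977
60 -52.5 90.9 1.047
64 -59.0 94.4 1.117
68 -65.7 97.4 1.187
72 -72.6 99.9 1.257
76 -79.6 101.9 1.326
80 -86.8 103.4 1.396
84 -94.0 104.4 1.466
88 -101.3 104.9 1.536
92 -108.7 104.9 1.606
96 -116.0 104.4 1.676
100 -123.2 103.4 1.745
104 -130.4 101.9 1.815
```

Seated over the flats without contact forces. I'll turn it along the arc.

Emit:
jog_arm:
  targets:
    - {"dx": -0.3,"dy": 7.3,"dz": 0,"rx": 0,"ry": 0,"rz": 0.07,"gripper": 1}
    - {"dx": -1,"dy": 14.6,"dz": 0,"rx": 0,"ry": 0,"rz": 0.14,"gripper": 1}
    - {"dx": -2.3,"dy": 21.8,"dz": 0,"rx": 0,"ry": 0,"rz": 0.209,"gripper": 1}
    - {"dx": -4.1,"dy": 28.9,"dz": 0,"rx": 0,"ry": 0,"rz": 0.279,"gripper": 1}
    - {"dx": -6.3,"dy": 35.9,"dz": 0,"rx": 0,"ry": 0,"rz": 0.349,"gripper": 1}
    - {"dx": -9.1,"dy": 42.7,"dz": 0,"rx": 0,"ry": 0,"rz": 0.419,"gripper": 1}
    - {"dx": -12.3,"dy": 49.3,"dz": 0,"rx": 0,"ry": 0,"rz": 0.489,"gripper": 1}
    - {"dx": -16,"dy": 55.6,"dz": 0,"rx": 0,"ry": 0,"rz": 0.559,"gripper": 1}

```text
t: 15.17
eef_pos: [0.4855, -0.2201, 0.0725]
ee_rot: [-3.14, 0.001, -2.744]
force: [1.3, -4.2, -3.8]
width: 0.0201
gripper_force: 50.0
```

```bash
python3 go.py 23 .072
```

```text
d [0.6 0.4 0.5] r [-0.0017  0.0014 -0.0036]
[ 1.3 -4.2 -3.8] [-1.24 -0.46  0.07] 0.020116619905855657 [-1.7990e+02  8.0000e-02 -1.5721e+02] [ 0.4855 -0.2201  0.0725]
```

Contact force is 4.4 N, as expected for 0.45 N m at 105 mm. I'll continue.

Emit:
jog_arm:
  targets:
    - {"dx": -0.3,"dy": 7.3,"dz": 0,"rx": 0,"ry": 0,"rz": 0.07,"gripper": 1}
    - {"dx": -1,"dy": 14.6,"dz": 0,"rx": 0,"ry": 0,"rz": 0.14,"gripper": 1}
    - {"dx": -2.3,"dy": 21.8,"dz": 0,"rx": 0,"ry": 0,"rz": 0.209,"gripper": 1}
    - {"dx": -4.1,"dy": 28.9,"dz": 0,"rx": 0,"ry": 0,"rz": 0.279,"gripper": 1}
    - {"dx": -6.3,"dy": 35.9,"dz": 0,"rx": 0,"ry": 0,"rz": 0.349,"gripper": 1}
    - {"dx": -9.1,"dy": 42.7,"dz": 0,"rx": 0,"ry": 0,"rz": 0.419,"gripper": 1}
    - {"dx": -12.3,"dy": 49.3,"dz": 0,"rx": 0,"ry": 0,"rz": 0.489,"gripper": 1}
    - {"dx": -16,"dy": 55.6,"dz": 0,"rx": 0,"ry": 0,"rz": 0.559,"gripper": 1}

```text
t: 15.83
eef_pos: [0.4785, -0.1625, 0.0725]
ee_rot: [-3.141, 0.002, 2.98]
force: [0.4, -3.4, -4.2]
width: 0.0198
gripper_force: 50.0
```

```bash
python3 go.py -9 .072; python3 go.py -39 .072
```

```text
d [ 0.6 -0.2  0.5] r [-0.0006  0.0015 -0.0041]
[ 0.4 -3.4 -4.2] [-1.54 -0.33  0.07] 0.019833286838610256 [-1.7997e+02  9.0000e-02  1.7076e+02] [ 0.4785 -0.1625  0.0725]
d [-13.2  52.4   0.4] r [-2.000e-04  1.600e-03  5.195e-01]
[ 0.4 -3.4 -4.2] [-1.54 -0.33  0.07] 0.019833286838610256 [-1.7997e+02  9.0000e-02  1.7076e+02] [ 0.4785 -0.1625  0.0725]
```

Emit:
jog_arm:
  targets:
    - {"dx": -0.3,"dy": 7.3,"dz": 0,"rx": 0,"ry": 0,"rz": 0.07,"gripper": 1}
    - {"dx": -1,"dy": 14.6,"dz": 0,"rx": 0,"ry": 0,"rz": 0.14,"gripper": 1}
    - {"dx": -2.3,"dy": 21.8,"dz": 0,"rx": 0,"ry": 0,"rz": 0.209,"gripper": 1}
    - {"dx": -4.1,"dy": 28.9,"dz": 0,"rx": 0,"ry": 0,"rz": 0.279,"gripper": 1}
    - {"dx": -6.3,"dy": 35.9,"dz": 0,"rx": 0,"ry": 0,"rz": 0.349,"gripper": 1}
    - {"dx": -9.1,"dy": 42.7,"dz": 0,"rx": 0,"ry": 0,"rz": 0.419,"gripper": 1}
    - {"dx": -12.3,"dy": 49.3,"dz": 0,"rx": 0,"ry": 0,"rz": 0.489,"gripper": 1}
    - {"dx": -12.3,"dy": 49.3,"dz": 0,"rx": 0,"ry": 0,"rz": 0.489,"gripper": 1}

```text
t: 16.5
eef_pos: [0.4986, -0.1153, 0.0722]
ee_rot: [3.141, 0.001, 2.492]
force: [0.5, -2.7, -4.3]
width: 0.02
gripper_force: 50.0
```

```bash
python3 go.py -37 .072; cat > nut.py <<'E'
import sys
from h import *; from station import arm
n=sys.argv[1]; f=arm.grab_frame("scene"); np.savez(f"pics/{n}.npz",**f)
g=cv2.cvtColor(f["frame"],cv2.COLOR_RGB2BGR); cv2.imwrite(f"pics/{n}.png",cv2.resize(g[120:220,150:270],None,fx=6,fy=6,interpolation=2))
P=cloud(f); c=np.array([.583,-.179,0])
hsv=cv2.cvtColor(f["frame"],cv2.COLOR_RGB2HSV); br=(hsv[...,1]>110)
m=box(f,P,c+[-.04,-.04,.080],c+[.04,.04,.0935])&br; q=P[m]
print(len(q),cv2.minAreaRect((q[:,:2]*1000).astype(np.float32)))
E
python3 nut.py s4; python3 - <<'E'
E
```

```text
d [ 0.5 -1.   0.2] r [ 0.0002  0.001  -0.0037]
[ 0.5 -2.7 -4.3] [-1.35 -0.47 -0.01] 0.02004814479006927 [1.7999e+02 6.0000e-02 1.4279e+02] [ 0.4986 -0.1153  0.0722]
156 ((583.9308471679688, -177.95362854003906), (25.902679443359375, 51.1630973815918), 59.16182327270508)
```

View pics/s4.png

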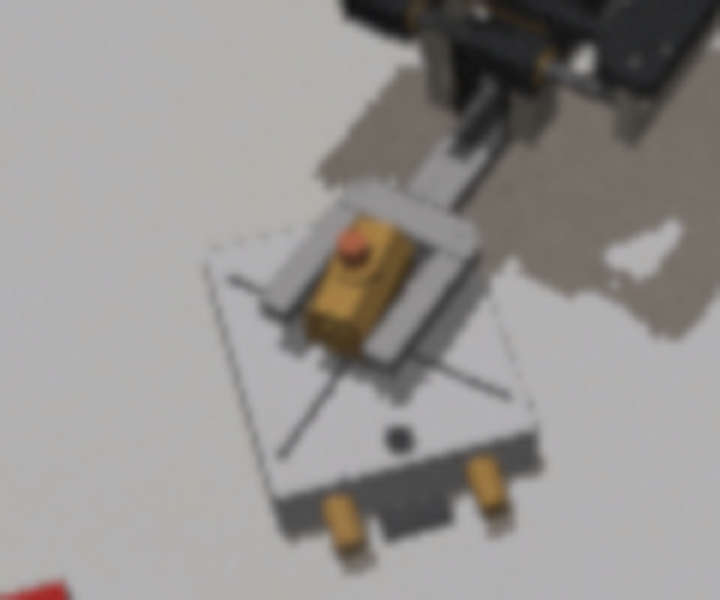

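The crop shows the nut at (365,285), in the jaw's slot and nearly on the other diagonal. It measures about −31°, against a target of −34.9°. I'll advance about 4°.

Emit:
jog_arm:
  targets:
    - {"dx": 0,"dy": 1.8,"dz": 0,"rx": 0,"ry": 0,"rz": 0.018,"gripper": 1}
    - {"dx": 0,"dy": 3.6,"dz": 0,"rx": 0,"ry": 0,"rz": 0.035,"gripper": 1}
    - {"dx": -0.2,"dy": 5.5,"dz": 0,"rx": 0,"ry": 0,"rz": 0.053,"gripper": 1}
    - {"dx": -0.3,"dy": 7.3,"dz": 0,"rx": 0,"ry": 0,"rz": 0.07,"gripper": 1}
    - {"dx": -0.3,"dy": 7.3,"dz": 0,"rx": 0,"ry": 0,"rz": 0.07,"gripper": 1}
    - {"dx": -0.3,"dy": 7.3,"dz": 0,"rx": 0,"ry": 0,"rz": 0.07,"gripper": 1}
    - {"dx": -0.3,"dy": 7.3,"dz": 0,"rx": 0,"ry": 0,"rz": 0.07,"gripper": 1}
    - {"dx": -0.3,"dy": 7.3,"dz": 0,"rx": 0,"ry": 0,"rz": 0.07,"gripper": 1}

```text
t: 17.22
eef_pos: [0.5025, -0.1104, 0.0719]
ee_rot: [3.142, 0.0, 2.426]
force: [1.2, -4.9, -3.6]
width: 0.0198
gripper_force: 50.0
```

```bash
python3 go.py -41 .072; python3 nut.py s5;python3 nut.py s6; python3 - <<'E'
# slot vs nut: edge fits from top-camera too
from h import *
for n in("scene0","s4","s5"):
    f=dict(np.load(f"pics/{n}.npz")); P=cloud(f); hsv=cv2.cvtColor(f["frame"],cv2.COLOR_RGB2HSV)
    for lo,hi in((.078,.094),(.083,.0935),(.086,.096)):
        m=box(f,P,[.54,-.22,lo],[.625,-.14,hi])&(hsv[...,1]>110); q=P[m][:,:2]; q=q-q.mean(0); C=np.cov(q.T); w,v=np.linalg.eigh(C); print(n,lo,len(q),np.degrees(np.arctan2(v[1,1],v[0,1])).round(1)%180)
E
```

```text
d [ 0.3  0.  -0.1] r [ 0.0001  0.0005 -0.0004]
[ 1.2 -4.9 -3.6] [-1.94 -0.52  0.07] 0.01980872583203001 [1.8000e+02 3.0000e-02 1.3898e+02] [ 0.5025 -0.1104  0.0719]
158 ((584.3003540039062, -178.70761108398438), (26.327133178710938, 49.902366638183594), 55.380489349365234)
160 ((583.7022705078125, -179.58853149414062), (27.33346939086914, 49.71699905395508), 58.82241439819336)
scene0 0.078 160 97.1
scene0 0.083 122 96.8
scene0 0.086 108 96.2
s4 0.078 171 144.5
s4 0.083 132 147.2
s4 0.086 116 148.7
s5 0.078 174 141.6
s5 0.083 134 146.1
s5 0.086 114 147.1
```

Single-frame noise is too large, so I'll average several frames.

```bash
cat > nut2.py <<'E'
from h import *; from station import arm
F=[arm.grab_frame("scene") for _ in range(10)]
A=[]; Q=[]
for f in F:
    P=cloud(f); s=cv2.cvtColor(f["frame"],cv2.COLOR_RGB2HSV)[...,1]
    q=P[box(f,P,[.54,-.22,.078],[.625,-.14,.0935])&(s>110)][:,:2]; Q.append(q); A.append(cv2.minAreaRect((q*1000).astype(np.float32)))
print([np.round(a[2],1) for a in A])
f=dict(F[0]); f["z_map"]=np.median([x["z_map"] for x in F],0); f["frame"]=np.median([x["frame"] for x in F],0).astype(np.uint8)
np.savez("pics/avg.npz",**f); P=cloud(f); s=cv2.cvtColor(f["frame"],cv2.COLOR_RGB2HSV)[...,1]
q=P[box(f,P,[.54,-.22,.078],[.625,-.14,.0935])&(s>110)]; print("avg",cv2.minAreaRect((q[:,:2]*1000).astype(np.float32)))
# top plateau only (z~88): rect 50 x 16
q=P[box(f,P,[.54,-.22,.0855],[.625,-.14,.0905])&(s>110)]; print("top",len(q),cv2.minAreaRect((q[:,:2]*1000).astype(np.float32)))
s=arm.get_state(); yaw=s["ee_rot"][2]; d=P[...,:2]-s["eef_pos"][:2]; ux=-np.array([np.cos(yaw),np.sin(yaw)])
uy=np.array([-ux[1],ux[0]]); a=d@ux;b=d@uy
g=(abs(P[...,2]-.077)<.006)&(a>.06)&(a<.14)&(abs(b)<.04)&(cv2.cvtColor(f["frame"],cv2.COLOR_RGB2HSV)[...,1]<80)
r=cv2.minAreaRect((P[g][:,:2]*1000).astype(np.float32)); print("wrench head",r,"tcp wrench",np.degrees(yaw)-180)
E
python3 nut2.py
```

```text
[np.float64(58.3), np.float64(56.1), np.float64(57.5), np.float64(58.4), np.float64(52.4), np.float64(58.0), np.float64(58.7), np.float64(58.5), np.float64(60.7), np.float64(49.5)]
avg ((582.8150024414062, -178.95826721191406), (27.815515518188477, 48.83186340332031), 58.09610366821289)
top 96 ((583.5383911132812, -178.3784942626953), (19.487709045410156, 48.2797737121582), 56.94254684448242)
wrench head ((575.4683227539062, -172.528564453125), (64.07955169677734, 71.88801574707031), 49.23710250854492) tcp wrench -41.02181877439105
```

Averaged nut angle is −32°, matching the contact geometry (−41° plus 9.3° play). About 3° more is needed.

Emit:
jog_arm:
  targets:
    - {"dx": 0,"dy": 1.8,"dz": 0,"rx": 0,"ry": 0,"rz": 0.018,"gripper": 1}
    - {"dx": 0,"dy": 3.6,"dz": 0,"rx": 0,"ry": 0,"rz": 0.035,"gripper": 1}
    - {"dx": -0.2,"dy": 5.8,"dz": 0,"rx": 0,"ry": 0,"rz": 0.056,"gripper": 1}
    - {"dx": -0.2,"dy": 5.8,"dz": 0,"rx": 0,"ry": 0,"rz": 0.056,"gripper": 1}
    - {"dx": -0.2,"dy": 5.8,"dz": 0,"rx": 0,"ry": 0,"rz": 0.056,"gripper": 1}
    - {"dx": -0.2,"dy": 5.8,"dz": 0,"rx": 0,"ry": 0,"rz": 0.056,"gripper": 1}
    - {"dx": -0.2,"dy": 5.8,"dz": 0,"rx": 0,"ry": 0,"rz": 0.056,"gripper": 1}
    - {"dx": -0.2,"dy": 5.8,"dz": 0,"rx": 0,"ry": 0,"rz": 0.056,"gripper": 1}

```text
t: 18.48
eef_pos: [0.5064, -0.1061, 0.0719]
ee_rot: [3.141, 0.0, 2.37]
force: [1.7, -5.6, -2.7]
width: 0.0201
gripper_force: 50.0
```

```bash
python3 go.py -44.2 .072; python3 nut2.py; python3 go.py -35 .072
```

```text
d [ 0.3  0.  -0.1] r [ 0.0002  0.0005 -0.0002]
[ 1.7 -5.6 -2.7] [-2.02 -0.52  0.06] 0.020080842118911035 [1.7999e+02 3.0000e-02 1.3579e+02] [ 0.5064 -0.1061  0.0719]
[np.float64(57.4), np.float64(53.7), np.float64(55.2), np.float64(54.9), np.float64(56.6), np.float64(54.4), np.float64(53.1), np.float64(55.7), np.float64(58.0), np.float64(57.2)]
avg ((583.5133056640625, -178.4490966796875), (25.584287643432617, 48.4166374206543), 56.853294372558594)
top 96 ((583.6909790039062, -178.33050537109375), (18.76781463623047, 48.41087341308594), 55.12450408935547)
wrench head ((575.9299926757812, -171.83592224121094), (63.59040832519531, 71.60540771484375), 46.5078125) tcp wrench -44.20949099459244
d [ -1.  -16.7  -0.1] r [ 1.000e-04  4.000e-04 -1.607e-01]
[ 1.3 -5.3 -2.8] [-1.98 -0.51  0.09] 0.019662332525886995 [1.7999e+02 2.0000e-02 1.3579e+02] [ 0.5064 -0.106   0.0719]
```

The nut is at about −34.5°, on target. I'll back off through the free play, then lift.

Emit:
jog_arm:
  targets:
    - {"dx": 0,"dy": -4,"dz": 0,"rx": 0,"ry": 0,"rz": -0.036,"gripper": 1}
    - {"dx": -0.2,"dy": -8,"dz": 0,"rx": 0,"ry": 0,"rz": -0.073,"gripper": 1}
    - {"dx": -0.5,"dy": -12,"dz": 0,"rx": 0,"ry": 0,"rz": -0.11,"gripper": 1}
    - {"dx": -0.9,"dy": -15.5,"dz": 0,"rx": 0,"ry": 0,"rz": -0.15,"gripper": 1}
    - {"dx": -0.9,"dy": -15.5,"dz": 0,"rx": 0,"ry": 0,"rz": -0.15,"gripper": 1}
    - {"dx": -0.9,"dy": -15.5,"dz": 0,"rx": 0,"ry": 0,"rz": -0.15,"gripper": 1}
    - {"dx": -0.9,"dy": -15.5,"dz": 0,"rx": 0,"ry": 0,"rz": -0.15,"gripper": 1}
    - {"dx": -0.9,"dy": -15.5,"dz": 0,"rx": 0,"ry": 0,"rz": -0.15,"gripper": 1}

```text
t: 19.65
eef_pos: [0.4963, -0.1171, 0.0718]
ee_rot: [3.141, 0.0, 2.518]
force: [-0.0, -0.3, -3.2]
width: 0.0202
gripper_force: 50.0
```

```bash
python3 go.py -35 .072
```

```text
d [-0.3 -1.8 -0.2] r [ 0.0003  0.0001 -0.0128]
[-0.  -0.3 -3.2] [-0.05  0.02  0.03] 0.020232681802590753 [179.98   0.   144.27] [ 0.4963 -0.1171  0.0718]
```

Emit:
jog_arm:
  targets:
    - {"dx": 0,"dy": -1.5,"dz": -5,"rx": 0,"ry": 0,"rz": -0.012,"gripper": 1}
    - {"dx": 0,"dy": -1.5,"dz": -15,"rx": 0,"ry": 0,"rz": -0.012,"gripper": 1}
    - {"dx": 0,"dy": -1.5,"dz": -28,"rx": 0,"ry": 0,"rz": -0.012,"gripper": 1}
    - {"dx": 0,"dy": -1.5,"dz": -42,"rx": 0,"ry": 0,"rz": -0.012,"gripper": 1}
    - {"dx": 0,"dy": -1.5,"dz": -58,"rx": 0,"ry": 0,"rz": -0.012,"gripper": 1}
    - {"dx": 0,"dy": -1.5,"dz": -75,"rx": 0,"ry": 0,"rz": -0.012,"gripper": 1}
    - {"dx": 0,"dy": -1.5,"dz": -88,"rx": 0,"ry": 0,"rz": -0.012,"gripper": 1}
    - {"dx": 0,"dy": -1.5,"dz": -93,"rx": 0,"ry": 0,"rz": -0.012,"gripper": 1}

```text
t: 20.32
eef_pos: [0.4965, -0.1186, 0.1678]
ee_rot: [3.139, 0.003, 2.531]
force: [1.6, -0.6, -2.6]
width: 0.0201
gripper_force: 50.0
```

```bash
python3 nut2.py; python3 wr.py l4; python3 - <<'E'
from h import *; from station import arm
rel(arm.get_state(),[.5322,.153,.165],-179.45)
E
```

```text
[np.float64(55.6), np.float64(56.8), np.float64(54.6), np.float64(54.3), np.float64(57.8), np.float64(52.7), np.float64(56.8), np.float64(53.8), np.float64(53.8), np.float64(59.1)]
avg ((585.4899291992188, -176.25946044921875), (22.143150329589844, 48.27764129638672), 53.52140426635742)
top 88 ((584.0521850585938, -178.08416748046875), (18.118637084960938, 48.00236511230469), 55.55901336669922)
wrench head ((583.865234375, -177.0726776123047), (4.123325347900391, 56.43632507324219), 30.601905822753906) tcp wrench -35.02234363627082
tcp [ 0.495  -0.1186  0.1642] [-1.7996e+02 -5.0000e-02  1.4498e+02] [-0.4 -0.2 -2.8] [-0.05 -0.02 -0.04] 0.019905533805998517
wrist tail 5632 a -0.0985 -0.03 b -0.0139 0.0139 mid z-tcp 0.0055 line [-0.0012 -0.0001] zslope -0.006
top head 162 a 0.0916 0.1302 b -0.032 0.0319 mid z-tcp 0.004 line [-1.1128  0.1356] zslope -0.015
top slot 0.115 -0.032 -0.0181 0.018 0.0317
d [125.6 243.7  -0.7] r [-3.000e-04 -7.000e-04 -6.208e-01]
```

The nut reads about −34.5°. The wrench is still square in the grip. I'll carry it back over the rest and check the nut from the top camera.

Emit:
jog_arm:
  targets:
    - {"dx": 16,"dy": 31,"dz": 0,"rx": 0,"ry": 0,"rz": -0.08,"gripper": 1}
    - {"dx": 33,"dy": 64,"dz": 0,"rx": 0,"ry": 0,"rz": -0.17,"gripper": 1}
    - {"dx": 50,"dy": 97,"dz": 0,"rx": 0,"ry": 0,"rz": -0.26,"gripper": 1}
    - {"dx": 67,"dy": 130,"dz": 0,"rx": 0,"ry": 0,"rz": -0.35,"gripper": 1}
    - {"dx": 84,"dy": 163,"dz": 0,"rx": 0,"ry": 0,"rz": -0.44,"gripper": 1}
    - {"dx": 101,"dy": 196,"dz": 0,"rx": 0,"ry": 0,"rz": -0.53,"gripper": 1}
    - {"dx": 115,"dy": 224,"dz": 0,"rx": 0,"ry": 0,"rz": -0.59,"gripper": 1}
    - {"dx": 125.6,"dy": 243.7,"dz": -0.7,"rx": 0,"ry": 0,"rz": -0.621,"gripper": 1}

```text
t: 21.58
eef_pos: [0.5326, 0.1559, 0.1653]
ee_rot: [3.141, 0.0, -3.127]
force: [1.0, -0.7, -3.1]
width: 0.0202
gripper_force: 50.0
```

```bash
cat > nut3.py <<'E'
from h import *; from station import arm
for cam,N in(("top",8),("scene",8)):
    F=[arm.grab_frame(cam) for _ in range(N)]
    f=dict(F[0]); f["z_map"]=np.mean([x["z_map"] for x in F],0); f["frame"]=np.mean([x["frame"] for x in F],0).astype(np.uint8); np.savez(f"pics/n3{cam}.npz",**f)
    P=cloud(f); s=cv2.cvtColor(f["frame"],cv2.COLOR_RGB2HSV)[...,1]
    for lo,hi in((.06,.094),(.078,.094)):
        q=P[box(f,P,[.54,-.22,lo],[.625,-.14,hi])]; print(cam,len(q),cv2.minAreaRect((q[:,:2]*1000).astype(np.float32)))
E
python3 nut3.py; python3 - <<'E'
from h import *; from station import arm
rel(arm.get_state(),[.5322,.153,.0395],-179.45)
E
```

```text
top 234 ((580.7968139648438, -178.449462890625), (27.990951538085938, 49.80308532714844), 57.07673645019531)
top 216 ((580.992431640625, -178.16006469726562), (27.264022827148438, 49.795291900634766), 57.118186950683594)
scene 263 ((582.5386352539062, -177.84030151367188), (27.253292083740234, 50.94111633300781), 55.34086608886719)
scene 183 ((582.648193359375, -178.0170440673828), (26.251779556274414, 50.460304260253906), 57.37990951538086)
d [1.00e-01 1.00e-01 1.26e+02] r [ 0.0001  0.0001 -0.0001]
```

The nut is at −33° to −34.5°, against −34.9° ideal, which is within about 1.5° of a quarter turn. Good. I'll lower the wrench onto its rest.

Emit:
jog_arm:
  targets:
    - {"dx": 0,"dy": 0,"dz": 20,"rx": 0,"ry": 0,"rz": 0,"gripper": 1}
    - {"dx": 0,"dy": 0,"dz": 45,"rx": 0,"ry": 0,"rz": 0,"gripper": 1}
    - {"dx": 0,"dy": 0,"dz": 70,"rx": 0,"ry": 0,"rz": 0,"gripper": 1}
    - {"dx": 0,"dy": 0,"dz": 90,"rx": 0,"ry": 0,"rz": 0,"gripper": 1}
    - {"dx": 0,"dy": 0,"dz": 105,"rx": 0,"ry": 0,"rz": 0,"gripper": 1}
    - {"dx": 0,"dy": 0,"dz": 112,"rx": 0,"ry": 0,"rz": 0,"gripper": 1}
    - {"dx": 0,"dy": 0,"dz": 116,"rx": 0,"ry": 0,"rz": 0,"gripper": 1}
    - {"dx": 0,"dy": 0,"dz": 116,"rx": 0,"ry": 0,"rz": 0,"gripper": 1}

```text
t: 23.05
eef_pos: [0.5323, 0.153, 0.0491]
ee_rot: [-3.141, -0.001, -3.132]
force: [-0.0, 0.0, -2.6]
width: 0.0195
gripper_force: 50.0
```

```bash
python3 - <<'E'
from h import *; from station import arm
s=arm.get_state();rel(s,[.5322,.153,.0395],-179.45); print(s["force"])
E
```

```text
d [0.1 0.  9.6] r [-0.0006 -0.0006  0.0003]
[-0.04365996  0.04711558 -2.59778311]
```

Emit:
jog_arm:
  targets:
    - {"dx": 0,"dy": 0,"dz": 3,"rx": 0,"ry": 0,"rz": 0,"gripper": 1}
    - {"dx": 0,"dy": 0,"dz": 6,"rx": 0,"ry": 0,"rz": 0,"gripper": 1}
    - {"dx": 0,"dy": 0,"dz": 8,"rx": 0,"ry": 0,"rz": 0,"gripper": 1}
    - {"dx": 0,"dy": 0,"dz": 9,"rx": 0,"ry": 0,"rz": 0,"gripper": 1}
    - {"dx": 0,"dy": 0,"dz": 10,"rx": 0,"ry": 0,"rz": 0,"gripper": 1}
    - {"dx": 0,"dy": 0,"dz": 10,"rx": 0,"ry": 0,"rz": 0,"gripper": 1}
    - {"dx": 0,"dy": 0,"dz": 10,"rx": 0,"ry": 0,"rz": 0,"gripper": 1}
    - {"dx": 0,"dy": 0,"dz": 10,"rx": 0,"ry": 0,"rz": 0,"gripper": 1}

```text
t: 23.72
eef_pos: [0.5324, 0.1531, 0.0396]
ee_rot: [3.141, 0.0, -3.132]
force: [0.4, 0.0, -3.0]
width: 0.02
gripper_force: 50.0
```

```bash
python3 - <<'E'
from h import *; from station import arm
s=arm.get_state();rel(s,[.5322,.153,.0388],-179.45); print(s["force"])
E
```

```text
d [ 0.2 -0.1  0.8] r [0.0001 0.0002 0.0002]
[ 0.40829407  0.02053531 -2.99770163]
```

Still carrying about 3 N. I'll lower it about 1 mm more, then release gently.

Emit:
jog_arm:
  targets:
    - {"dx": 0,"dy": 0,"dz": 0.7,"rx": 0,"ry": 0,"rz": 0,"gripper": 1}
    - {"dx": 0,"dy": 0,"dz": 1.2,"rx": 0,"ry": 0,"rz": 0,"gripper": 1}
    - {"dx": 0,"dy": 0,"dz": 1.2,"rx": 0,"ry": 0,"rz": 0,"gripper": 1}
    - {"dx": 0,"dy": 0,"dz": 1.2,"rx": 0,"ry": 0,"rz": 0,"gripper": 1}
    - {"dx": 0,"dy": 0,"dz": 1.2,"rx": 0,"ry": 0,"rz": 0,"gripper": 0.6}
    - {"dx": 0,"dy": 0,"dz": 1.2,"rx": 0,"ry": 0,"rz": 0,"gripper": 0.4}
    - {"dx": 0,"dy": 0,"dz": 1.2,"rx": 0,"ry": 0,"rz": 0,"gripper": 0.2}
    - {"dx": 0,"dy": 0,"dz": 1.2,"rx": 0,"ry": 0,"rz": 0,"gripper": 0.2}

```text
t: 24.38
eef_pos: [0.5325, 0.1531, 0.0382]
ee_rot: [3.141, 0.0, -3.132]
force: [0.4, -0.8, -0.4]
width: 0.0414
gripper_force: 0.0
```

Emit:
jog_arm:
  targets:
    - {"dx": 0,"dy": 0,"dz": 0,"rx": 0,"ry": 0,"rz": 0,"gripper": 0.2}
    - {"dx": 0,"dy": 0,"dz": 0,"rx": 0,"ry": 0,"rz": 0,"gripper": 0.2}
    - {"dx": 0,"dy": 0,"dz": -10,"rx": 0,"ry": 0,"rz": 0,"gripper": 0.2}
    - {"dx": 0,"dy": 0,"dz": -30,"rx": 0,"ry": 0,"rz": 0,"gripper": 0.2}
    - {"dx": 0,"dy": 0,"dz": -60,"rx": 0,"ry": 0,"rz": 0,"gripper": 0.2}
    - {"dx": 0,"dy": 0,"dz": -95,"rx": 0,"ry": 0,"rz": 0,"gripper": 0.2}
    - {"dx": 0,"dy": 0,"dz": -130,"rx": 0,"ry": 0,"rz": 0,"gripper": 0.2}
    - {"dx": 0,"dy": 0,"dz": -160,"rx": 0,"ry": 0,"rz": 0,"gripper": 0.2}

```text
t: 25.05
eef_pos: [0.5325, 0.153, 0.2016]
ee_rot: [3.141, 0.002, -3.132]
force: [2.0, 1.2, 0.8]
width: 0.0702
gripper_force: 0.0
```

```bash
python3 - <<'E'
from h import *; from station import arm
for cam in("wrist","scene"):
    f=arm.grab_frame(cam); P=cloud(f); g=cv2.cvtColor(f["frame"],cv2.COLOR_RGB2BGR)
    if cam=="scene": cv2.imwrite("pics/end.png",cv2.resize(g[80:240,160:420],None,fx=3,fy=3,interpolation=2))
    q=P[box(f,P,[.4,.10,.036],[.7,.205,.055])]; print(cam,cv2.minAreaRect((q[:,:2]*1000).astype(np.float32)),np.median(q[:,2]),q.min(0).round(4))
    h=P[box(f,P,[.48,.12,.038],[.575,.18,.05])]; print("handle",np.polyfit(h[:,0],h[:,1],1),h.mean(0).round(4),"zslope",np.polyfit(h[:,0],h[:,2],1)[0].round(3))
E
python3 nut3.py
```

```text
wrist ((536.9161376953125, 153.3914794921875), (206.10287475585938, 63.85850524902344), 0.6834931373596191) 0.04404726795370717 [0.4338 0.1222 0.0361]
handle [0.0105846 0.1478313] [0.5254 0.1534 0.0442] zslope 0.001
scene ((549.7291259765625, 152.28260803222656), (230.26617431640625, 64.5404281616211), 0.8728369474411011) 0.04521608221230505 [0.4347 0.1213 0.0362]
handle [0.00746218 0.14796982] [0.529  0.1519 0.0454] zslope 0.0
top 237 ((580.783935546875, -178.40951538085938), (27.940011978149414, 49.68931579589844), 56.97425842285156)
top 223 ((580.762939453125, -178.3207550048828), (27.284048080444336, 49.683345794677734), 56.12897491455078)
scene 268 ((582.3442993164062, -178.6294708251953), (27.857091903686523, 50.183135986328125), 56.833919525146484)
scene 184 ((582.7012329101562, -178.17201232910156), (26.102920532226562, 50.06435012817383), 57.31897735595703)
```

View pics/end.png

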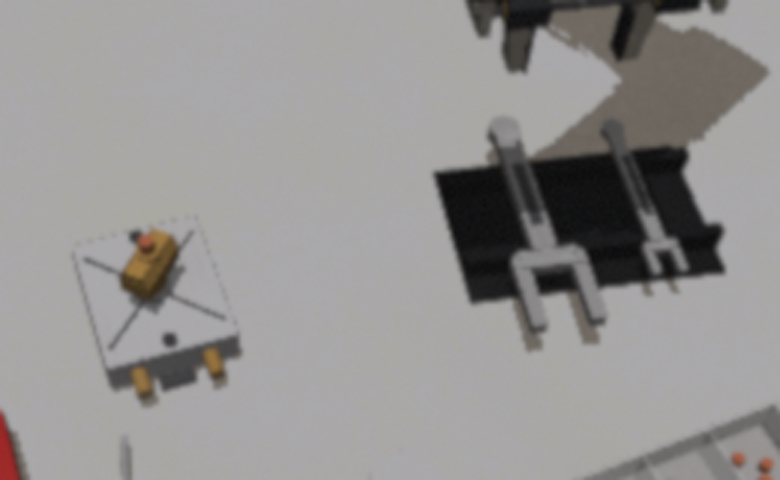

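The final picture shows the nut (150,262) along the other diagonal, within about 1.5–2°. The larger wrench is back on both ridges (530,200), and the smaller one is untouched (640,190). The gripper is clear. I'll hand in.

```bash
python3 -c "
from station import arm
print(arm.job_done())"
```

```text
the job is handed in; nothing more can be done
None
```

Job handed in at about 26 s: the nut was run finger-tight by the fingers, then turned a quarter turn with the larger wrench (it measures about 1.5–2° short of the second diagonal, within camera noise); that wrench is back on its rest and the smaller one was not touched.

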